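# Build up the two gear shafts of a small two-speed reducer

## Task

Build up the two gear shafts of a small reducer, ready for pinning in the press: their gears have to end up level with one another, so the order counts. On the bright shaft in the square block put the large brass wheel at the bottom and the small brass pinion on top of it; on the black shaft in the round base put the small steel pinion at the bottom, then the copper sleeve, then the large black wheel on top, both wheels with their hubs upward as they lie. Every part must be threaded on its shaft and sit fully down and flat on what is below it.

Things in the scene. Friction and masses are not known exactly. Their poses are not given: they have to be found in the camera images.
- bright_shaft: Bright steel shaft standing upright in the SQUARE aluminium block, 80 x 80 x 20 mm.  Fixed. Origin on the bench, on the shaft's axis; z up along it. From the bench up: base to 20 mm, flange 34 mm wide to 26 (the first part rests on it), seat 18 wide to 44, taper to 12 wide at 49, journal 12 wide to 68, cone to a 5 mm tip at 78. Both shafts have the same form.
- black_shaft: Black shaft standing upright in the ROUND black base, 82 mm in diameter, 20 mm high.  Fixed. Origin on the bench, on the shaft's axis; z up along it. From the bench up: base to 20 mm, flange 34 mm wide to 26 (the first part rests on it), seat 18 wide to 44, taper to 12 wide at 49, journal 12 wide to 68, cone to a 5 mm tip at 78. Both shafts have the same form.
- press: The bench press between the arm's left side and the work: an upright grey column with a blue head, fixed, an obstacle only. Origin at its foot; from there it reaches 85 mm toward the robot, 75 mm away from it, 65 mm to either side and 0.34 m up; a hose leads off behind it. All the parts and both shafts lie to its right; go round it on the robot's side.
- brass_wheel: Large spoked gear wheel of yellow brass: toothed rim of 63 mm diameter and 10 mm height, and above it a round hub of 28 mm diameter up to 24 mm height (grip it there, just above the rim); through bore of 21 mm, which goes over the thick seat. About 0.14 kg. Lies loose and flat on the bench, right way up; origin at the centre of its underside, z up along the bore.
- brass_pinion: Small gear of yellow brass, 33 mm over the teeth, 14 mm high, the same all the way up; through bore of 15 mm, which fits the thin journal only. About 0.06 kg. Lies loose and flat on the bench, right way up; origin at the centre of its underside, z up along the bore.
- steel_pinion: Small gear of bright steel, 33 mm over the teeth, 14 mm high, the same all the way up; through bore of 21 mm, which goes over the thick seat. About 0.05 kg. Lies loose and flat on the bench, right way up; origin at the centre of its underside, z up along the bore.
- copper_sleeve: Plain spacer sleeve of reddish copper colour, a smooth ring of 29 mm diameter and 10 mm height; through bore of 21 mm. About 0.03 kg. Lies loose and flat on the bench, right way up; origin at the centre of its underside, z up along the bore.
- black_wheel: Large black gear wheel with a solid web: toothed rim of 63 mm diameter and 10 mm height, and above it a round hub of 28 mm diameter up to 22 mm height (grip it there, just above the rim); through bore of 15 mm, which fits the thin journal only. About 0.14 kg. Lies loose and flat on the bench, right way up; origin at the centre of its underside, z up along the bore.

How it is judged:
At the end, for the whole second after the job is handed in: Undersides above the bench: bright shaft: brass wheel 26 mm, brass pinion 50 mm; black shaft: steel pinion 26 mm, copper sleeve 40 mm, black wheel 50 mm. Each within 3 mm of its height and 4 mm of the shaft's axis, right way up, level within 0.07 rad, released, at rest (horizontal distance between each of brass_wheel, brass_pinion and bright_shaft below 0.004 m and z of brass_wheel in the frame of bright_shaft between 0.023 and 0.029 m and angle between each of brass_wheel, brass_pinion, steel_pinion, copper_sleeve, black_wheel's own z axis and vertical below 0.07 rad and linear speed of each of brass_wheel, brass_pinion, steel_pinion, copper_sleeve, black_wheel below 0.02 m/s and z of brass_pinion in the frame of bright_shaft between 0.047 and 0.053 m and horizontal distance between each of steel_pinion, copper_sleeve, black_wheel and black_shaft below 0.004 m and z of steel_pinion in the frame of black_shaft between 0.023 and 0.029 m and z of copper_sleeve in the frame of black_shaft between 0.037 and 0.043 m and z of black_wheel in the frame of black_shaft between 0.047 and 0.053 m); the robot touches nothing.
It also fails if it takes over 122 s, if anything falls off the work surface, if the arm or the gripper's body presses on something with over 40 N, if the wrist force passes 120 N, or if a joint passes its speed limit or range.

## Robot

A 6-joint arm with a two-finger parallel gripper is mounted at the origin on a cart in front of the work surface, level with it; the furniture and walls round the work are solid. World frame = base frame: x ahead of the robot, y to its left, z up, the work surface at z = 0. Lengths are in m, angles in rad, forces in N, time in s.
With the tool pointing down it reaches from about 0.3 to 0.75 m from the base axis. Payload 8.5 kg.
Tool frame: the origin (TCP) lies at the very end of the fingers, on their centre line; the grasp point (between the pads) lies 19 mm behind it; z points along the fingers, y is the direction in which the jaws open and shut (so a half turn about z gives the same grasp; the last joint's range is limited). The gripper opens to 85 mm and grips with 20 to 120 N. Pads are 22 mm wide; open, the fingers measure 114 mm over their backs; the gripper's body (76 mm by 85 mm) begins 54 mm behind the grasp point. The pads swing forward as they close: fully open they stand 13 mm farther back than shut.
Start: joints at [-1.563, 0.381, 1.297, -0, 1.464, -0.215], TCP at [0.122, -0.536, 0.199] pointing down, gripper open.
Joint ranges: [-3.11, 3.11], [-0.89, 2.33], [0.22, 2.48], [-1.42, 4.56], [0.17, 2.85], [-2.88, 2.88]. Speed limits (rad/s): [2.39, 2.39, 3.14, 3.14, 3.14, 3.14].

## Interface

Orientations are given as a unit quaternion [w, x, y, z].
In Python, from workcell import ctrl gives the robot as it stands.
- The arm moves only by the tool drive_tool, never from a script. Its argument "plan" is a list of rows, each a list of 7 numbers: the shift along the world's x, y, z in mm, then the turn, a rotation vector about the world's x, y, z in degrees, then the opening, from 0 (shut) to 1 (fully open). In form: [[x, y, z, rx, ry, rz, jaw], ...]. A call has 1 to 8 rows; each row shifts and turns the commanded pose from where the row before left it; what a row does not reach is not made up. A row lasts 1/12 s, in which the tool goes at most 41.7 mm and 7.16 degrees, less where a joint would pass 70% of its speed; a pose out of reach is approached as far as the arm can. A call with a gripper value outside its range is refused whole. The fingers move at their own pace and stop on an object; "squeeze" is the grip in N (left out, the last holds). Time passes only in rows, so rows that do not move let the fingers close. It gives the time, the measured TCP pose, the force and the opening at its end, in the units of the state.
- ctrl.get_state(): the state, without advancing time (a new reading comes with each control period).
- ctrl.get_image(name): name is "scene" or "top"; returns the picture (480x640x3 uint8, red, green, blue); there is no depth.
- ctrl.calibration(name): a dict with "fx", "fy", "cx", "cy" (pixels), "position" and "attitude" of the camera in the world. Camera axes: x right, y down, z forward; pixel columns grow to the right and rows downward; lengths in m; the calibration is good to about 2 mm. A picture is of the moment at which its call begins. calibration takes no time and is no camera call.
- ctrl.close_job(): hands the job in, once; it reports no verdict.
The state is a dict: "time_s": time; "joint_pos": joint angles; "qvel": joint speeds; "joint_torque": joint torques, N m; "tool_pos": TCP position; "tcp_rot": TCP orientation; "contact_force": force on the tool from outside, world axes, zero at the start; "moment": the same for the moment, N m; "grip_width": opening from 0.0 (shut) to 1.0 (fully open).
Only numpy, scipy, OpenCV 4.12 (cv2) and the standard library are available. Lean on these libraries where they do the work, as an engineer would, in place of code of your own. Each camera call takes 0.05 s, during which the arm holds its last target.

## Working session

There is one attempt and no reset: what is moved stays moved. The work goes in short steps, Python scripts to look and compute and a tool call to move; the robot and the scene stay as the last step left them, time stands still between calls to the robot, and variables do not carry over. Pictures are saved under pics/ and viewed, and the job is handed in when it is done.

Besides the shell and the picture viewer there is one more tool, called after "Request:" as name([rows], argument=value, ...), one row to a line, values as JSON. drive_tool: Moves the arm, as the interface text tells. Its arguments: {"type":"object","properties":{"plan":{"type":"array","items":{"type":"array","items":{"type":"number"}}},"squeeze":{"type":"number"}},"required":["plan"]}

```bash
mkdir -p pics; ls; python3 - <<'E'
from workcell import ctrl
import cv2
print(ctrl.get_state())
for n in("scene","top"):
    print(n,ctrl.calibration(n))
    cv2.imwrite(f"pics/{n}0.png",ctrl.get_image(n)[:,:,::-1])
E
```

```text
pics
{'time_s': 0.0, 'joint_pos': array([-1.56326475e+00,  3.81209466e-01,  1.29828995e+00,  9.89083516e-06,
        1.46357764e+00, -2.15322604e-01]), 'qvel': array([-1.28148268e-03,  1.46521677e-03, -4.42734999e-04,  9.41000205e-04,
        1.67775056e-04,  8.21524449e-05]), 'joint_torque': array([ 5.58522061e-04, -4.48461878e+01, -2.31275117e+01, -8.09794165e-05,
        4.73271066e-03, -1.34244615e-06]), 'tool_pos': array([ 0.12154356, -0.53604904,  0.19829473]), 'tcp_rot': array([-7.37686414e-04,  9.93798208e-01,  1.11196096e-01,  8.18625495e-05]), 'contact_force': array([-0.01214118, -0.06145967,  0.3014205 ]), 'moment': array([-0.00545279,  0.01626165, -0.05198489]), 'grip_width': 1.0001573242856159}
scene {'fx': 466.1357939064356, 'fy': 466.1357939064356, 'cx': 310.5638433240887, 'cy': 243.14902584961516, 'position': array([0.23494177, 0.31843954, 0.71611449]), 'attitude': array([ 0.09350118, -0.24129828,  0.90873907, -0.32745377])}
top {'fx': 480.1752813535458, 'fy': 480.1752813535458, 'cx': 318.8963029623752, 'cy': 243.3826381812359, 'position': array([ 0.34907012, -0.15975451,  0.91615542]), 'attitude': array([-0.0677316 ,  0.7066819 , -0.70088985,  0.06904013])}
```

View pics/scene0.png

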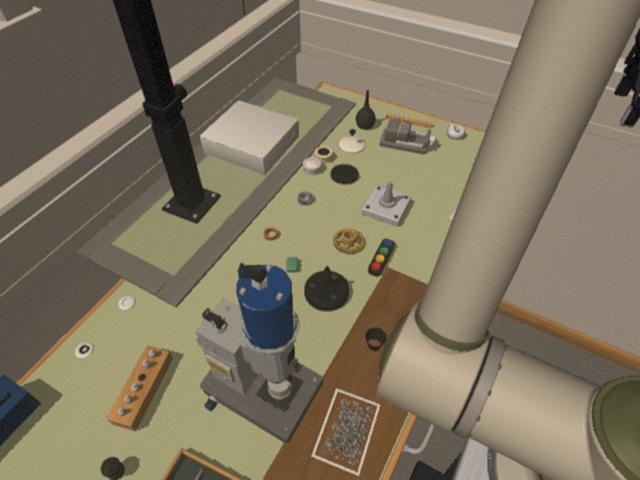

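View pics/top0.png

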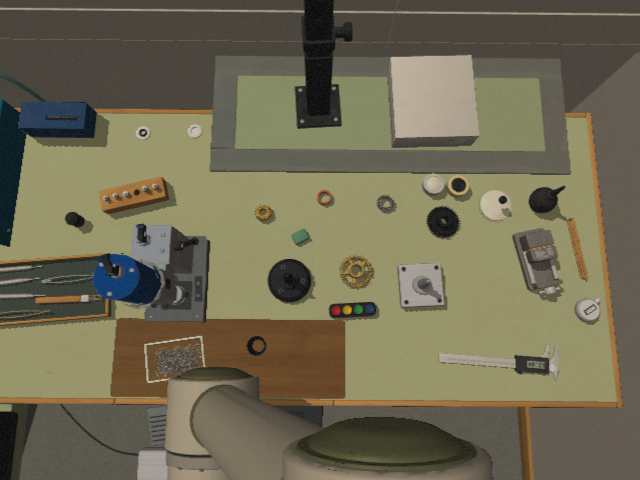

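The top view shows everything: brass pinion (263,213), copper sleeve (325,198), steel pinion (386,204), black wheel (443,222), brass wheel (356,272), black shaft (290,281) and bright shaft (421,286). I'll enlarge it next to measure more closely.

```bash
cat > h.py <<'E'
from workcell import ctrl
import cv2, numpy as np
from scipy.spatial.transform import Rotation as R
def cal(n):
    c=ctrl.calibration(n); q=c["attitude"]; return c,R.from_quat([q[1],q[2],q[3],q[0]]).as_matrix()
def pix2w(n,u,v,z):
    c,M=cal(n); d=M@np.array([(u-c["cx"])/c["fx"],(v-c["cy"])/c["fy"],1]); p=np.array(c["position"])
    return p+d*(z-p[2])/d[2]
def w2pix(n,P):
    c,M=cal(n); q=M.T@(np.array(P)-c["position"]); return c["cx"]+c["fx"]*q[0]/q[2], c["cy"]+c["fy"]*q[1]/q[2]
def crop(img,u,v,w,h,s,name):
    c=img[v:v+h,u:u+w,::-1]; c=cv2.resize(c,None,fx=s,fy=s,interpolation=cv2.INTER_CUBIC)
    st=10
    for k in range(0,w,st):
        cv2.line(c,(k*s,0),(k*s,6 if k%50 else 14),(0,0,255),1)
    for k in range(0,h,st): cv2.line(c,(0,k*s),(6 if k%50 else 14,k*s),(0,0,255),1)
    cv2.imwrite("pics/"+name,c)
def st():
    s=ctrl.get_state(); q=s["tcp_rot"]; m=R.from_quat([q[1],q[2],q[3],q[0]]).as_matrix()
    print("t %.2f"%s["time_s"],"tcp",np.round(s["tool_pos"]*1000,1),"F",np.round(s["contact_force"],1),"M",np.round(s["moment"],2),"grip %.3f"%s["grip_width"],"yaxis deg %.1f"%np.degrees(np.arctan2(m[1,1],m[0,1])),"z",np.round(m[:,2],3))
E
python3 - <<'E'
from h import *
st()
im=cv2.imread("pics/top0.png")[:,:,::-1]
crop(im,240,180,130,80,6,"c1.png")
crop(im,365,180,100,60,8,"c2.png")
crop(im,260,245,130,70,6,"c3.png")
crop(im,390,250,80,70,8,"c4.png")
E
```

```text
t 0.10 tcp [ 121.5 -536.1  198.4] F [ 0.2 -0.4 -0.5] M [-0.03  0.04  0.01] grip 1.000 yaxis deg -77.2 z [-0.     0.001 -1.   ]
```

View pics/c1.png

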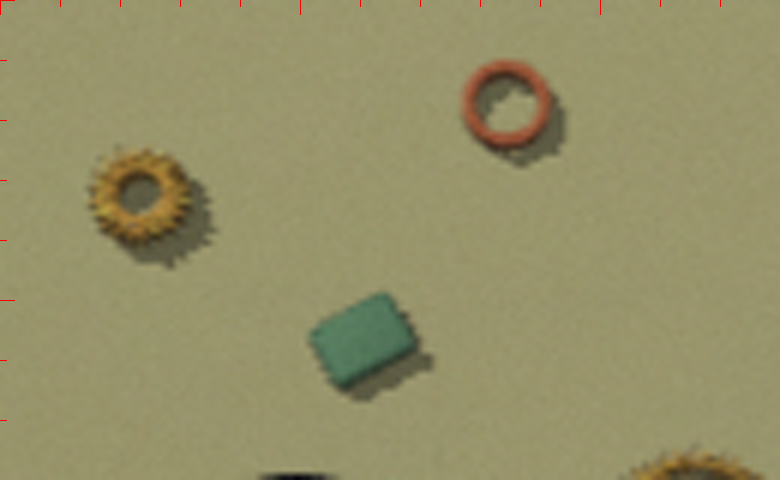

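View pics/c2.png

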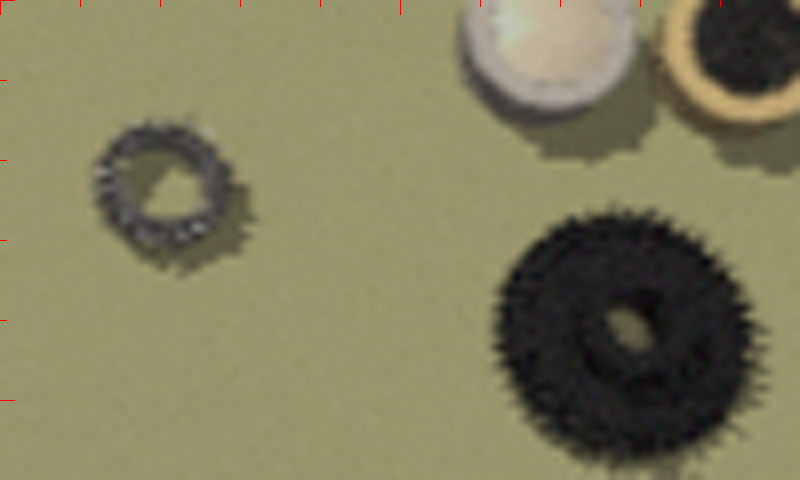

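View pics/c3.png

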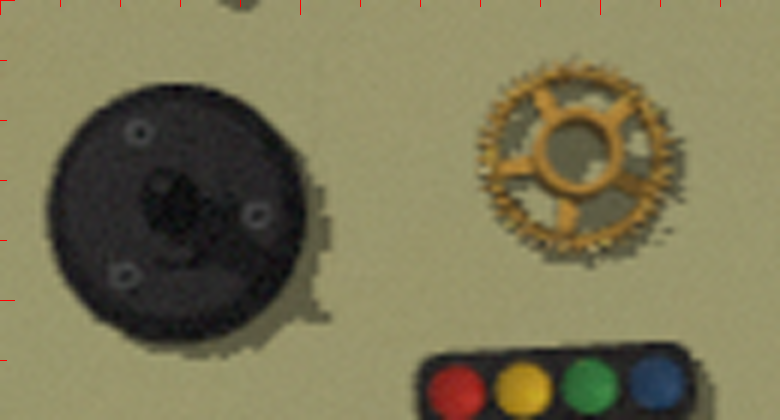

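View pics/c4.png

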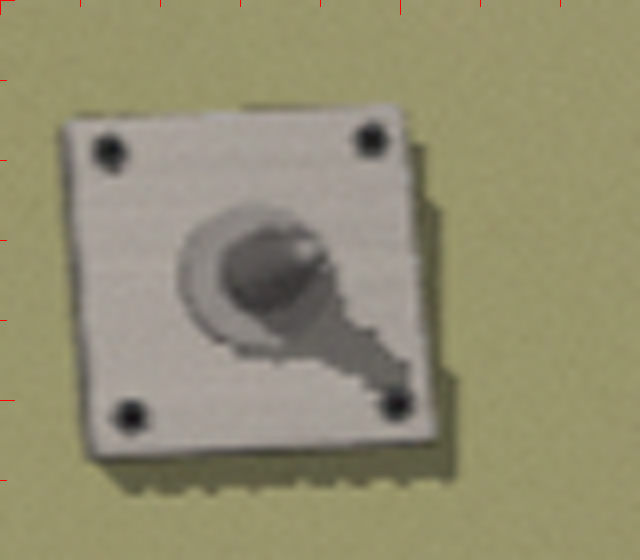

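```bash
cat > est.py <<'E'
from h import *
E={}
def add(k,u,v,z): E[k]=pix2w("top",u,v,z)[:2]
add("bp",262.9,211.8,.014);add("cs",324.1,196.8,.010);add("sp",385.1,202.4,.014);add("kw",442.9,221.7,.010);add("bw",355.7,269.9,.017)
add("bright",421.1,284.5,.020);add("black",288.6,279.0,.020)
C={"bp":[(16.5,14),(7.5,14),(16.5,0)],"cs":[(14.5,10),(10.5,10),(14.5,0)],"sp":[(16.5,14),(10.5,14),(16.5,0)],"kw":[(31.5,10),(14,22),(7.5,22),(31.5,0)],"bw":[(31.5,10),(14,24),(10.5,24),(31.5,0)],
"bright":[(17,26),(9,44),(6,68),(2.5,78)],"black":[(41,20),(41,0),(17,26),(9,44),(6,68),(2.5,78)]}
def overlay(n,im,keys,u,v,w,h,s,name,E=E):
    c=cv2.resize(im[v:v+h,u:u+w,::-1],None,fx=s,fy=s,interpolation=cv2.INTER_CUBIC)
    cols=[(0,0,255),(255,255,0),(0,255,0),(255,0,255),(0,165,255),(255,255,255)]
    for k in keys:
        for i,(r,z) in enumerate(C[k]):
            p=[]
            for a in np.linspace(0,2*np.pi,60,endpoint=False):
                x=w2pix(n,[E[k][0]+r/1e3*np.cos(a),E[k][1]+r/1e3*np.sin(a),z/1e3]); p.append([(x[0]-u+.5)*s-.5,(x[1]-v+.5)*s-.5])
            cv2.polylines(c,[np.round(np.array(p)*16).astype(np.int32)],True,cols[i],1,cv2.LINE_AA,4)
    cv2.imwrite("pics/"+name,c)
E
python3 - <<'E'
from est import *
for k in E: print(k,np.round(E[k]*1000,1), "scene px",np.round(w2pix("scene",[*E[k],.02])))
im=cv2.imread("pics/top0.png")[:,:,::-1]; sc=cv2.imread("pics/scene0.png")[:,:,::-1]
overlay("top",im,E,255,180,220,140,4,"o1.png") 
overlay("scene",sc,E,250,160,170,150,5,"o2.png")
E
python3 -c "
import cv2
for f in('o1','o2'): print(cv2.imread('pics/%s.png'%f).shape)"
```

```text
bp [587.6 -51.6] scene px [249. 279.]
cs [ 620.  -170.2] scene px [270. 230.]
sp [ 608.5 -289. ] scene px [305. 195.]
kw [ 571.8 -401.1] scene px [345. 170.]
bw [ 475.  -230.6] scene px [349. 237.]
bright [ 448.1 -352.6] scene px [387. 203.]
black [ 456.4 -104.5] scene px [326. 287.]
(560, 880, 3)Traceback (most recent call last):
  File "<stdin>", line 5, in <module>
  File "est.py", line 15, in overlay
    x=w2pix(n,[E[k][0]+r/1e3*np.cos(a),E[k][1]+r/1e3*np.sin(a),z/1e3]); p.append([(x[0]-u+.5)*s-.5,(x[1]-v+.5)*s-.5])
  File "h.py", line 10, in w2pix
    c,M=cal(n); q=M.T@(np.array(P)-c["position"]); return c["cx"]+c["fx"]*q[0]/q[2], c["cy"]+c["fy"]*q[1]/q[2]
        ~~~^^^
  File "h.py", line 5, in cal
    c=ctrl.calibration(n); q=c["attitude"]; return c,R.from_quat([q[1],q[2],q[3],q[0]]).as_matrix()
ValueError: time passes only in moves, steps and waits
[ WARN:0@0.034] global loadsave.cpp:275 findDecoder imread_('pics/o2.png'): can't open/read file: check file path/integrity
Traceback (most recent call last):
AttributeError: 'NoneType' object has no attribute 'shape'
```

```bash
sed -i 's/^def cal(n):/import functools\n@functools.lru_cache(None)\ndef cal(n):/' h.py
cat > ov.py <<'E'
from est import *
im=cv2.imread("pics/top0.png")[:,:,::-1]; sc=cv2.imread("pics/scene0.png")[:,:,::-1]
overlay("top",im,E,245,185,110,80,7,"o1.png") 
overlay("top",im,E,365,180,100,75,8,"o2.png") 
overlay("top",im,E,260,245,130,70,6,"o3.png") 
overlay("top",im,E,390,250,80,70,8,"o4.png") 
overlay("scene",sc,E,290,160,130,100,6,"o5.png")
overlay("scene",sc,E,240,220,130,100,6,"o6.png")
E
python3 ov.py
```

```text
(no output)
```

View pics/o1.png

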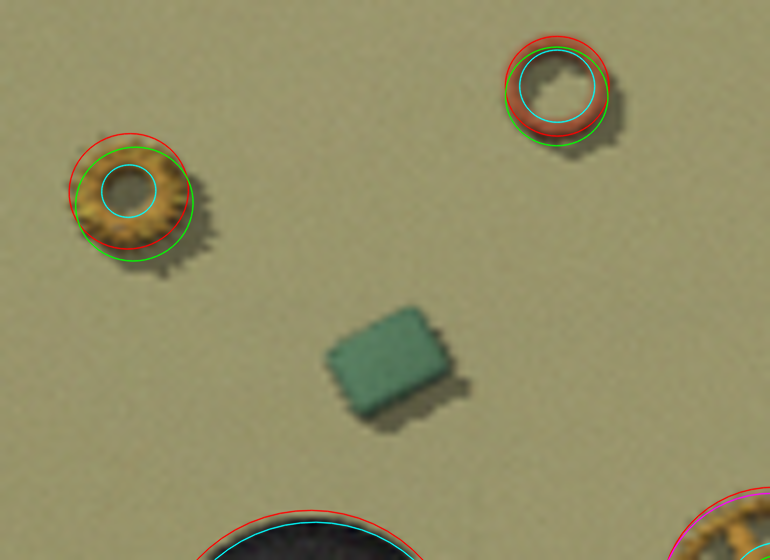

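View pics/o2.png

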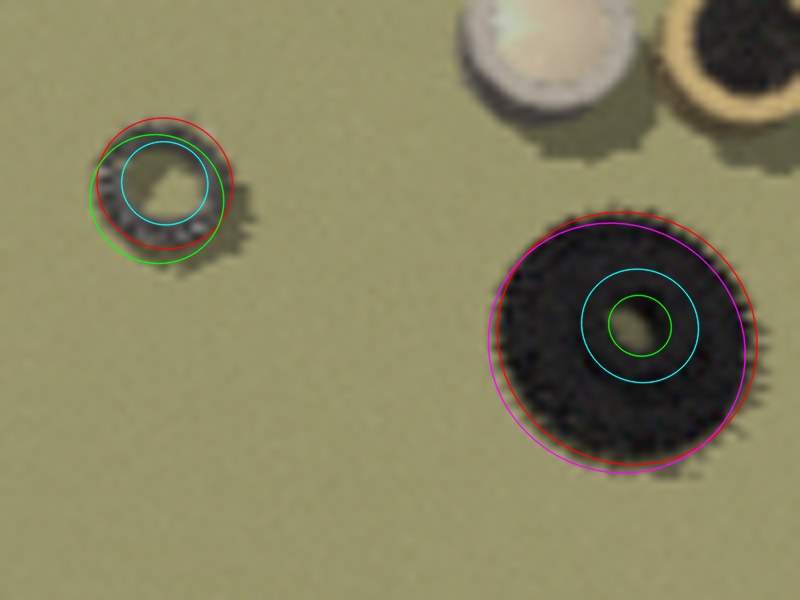

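View pics/o3.png

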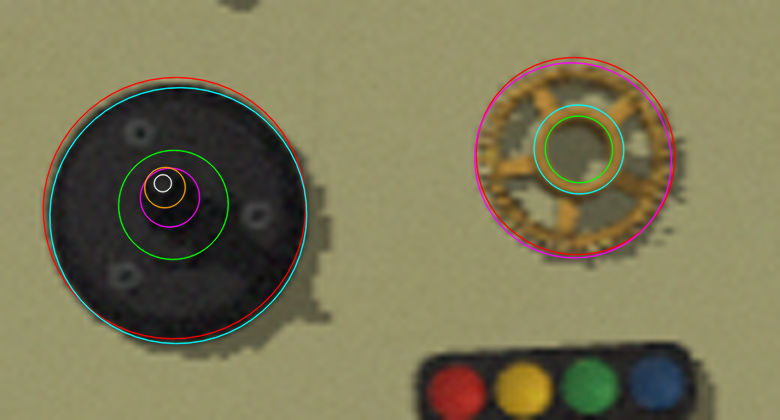

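View pics/o4.png

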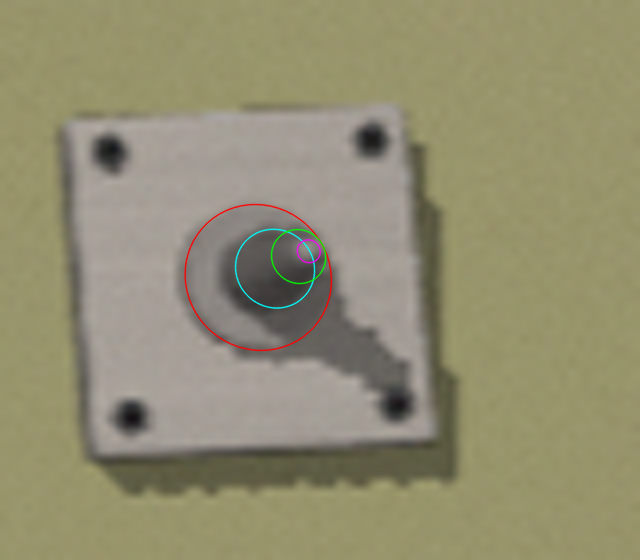

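View pics/o5.png

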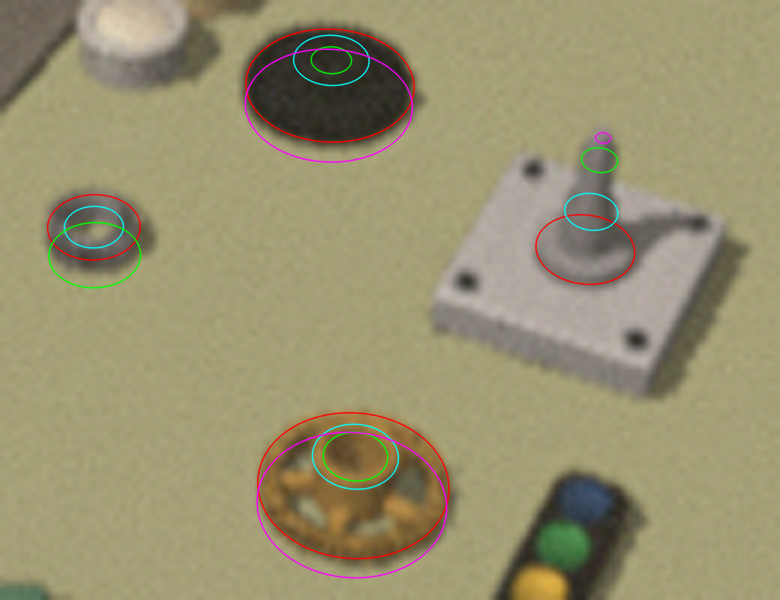

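View pics/o6.png

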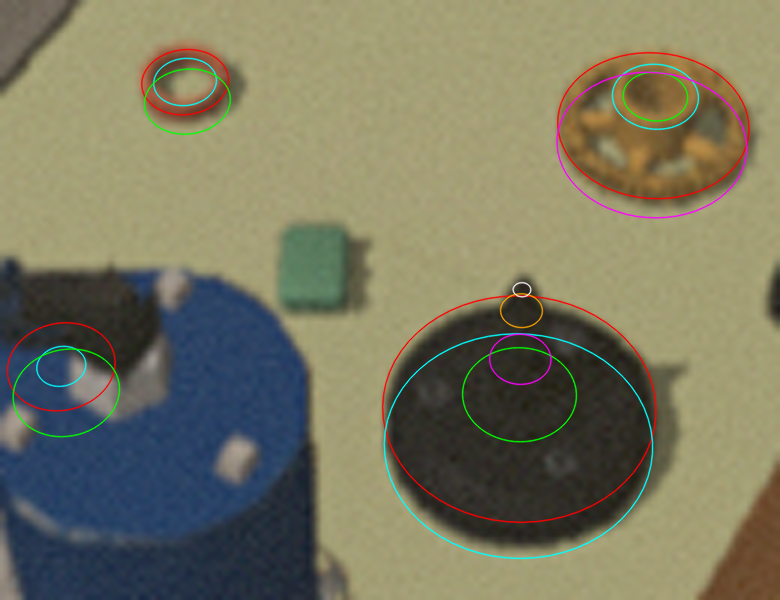

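Request:
drive_tool([
  [30,25,0,0,0,-2,1],
  [34,30,0,0,0,-2,0.8],
  [34,30,0,0,0,-2,0.7],
  [34,30,0,0,0,-2,0.6],
  [34,30,0,0,0,-2,0.6],
  [34,30,0,0,0,-2,0.6],
  [34,30,0,0,0,0,0.6],
  [34,30,0,0,0,0,0.6],
], squeeze=25)

```text
time_s: 0.77
tool_pos: [0.3713, -0.3166, 0.1988]
tcp_rot: [-0.0, 1.0, 0.006, -0.0]
contact_force: [0.5, -1.1, 0.3]
grip_width: 0.602
```

Request:
drive_tool([
  [30,25,-20,0,0,0,0.6],
  [30,25,-20,0,0,0,0.6],
  [25,20,-30,0,0,0,0.6],
  [0,0,-30,0,0,0,0.6],
  [0,0,-20,0,0,0,0.6],
  [0,0,-10,0,0,0,0.6],
  [0,0,0,0,0,0,0.6],
  [0,0,0,0,0,0,0.6],
])

```text
time_s: 1.43
tool_pos: [0.4509, -0.2519, 0.0723]
tcp_rot: [-0.0, 1.0, 0.007, -0.0]
contact_force: [0.9, 0.4, -0.3]
grip_width: 0.597
```

```bash
python3 - <<'E'
from h import *
st()
im=ctrl.get_image("top"); cv2.imwrite("pics/t1.png",im[:,:,::-1]); crop(im,290,200,160,120,5,"t1c.png")
im=ctrl.get_image("scene");  cv2.imwrite("pics/s1.png",im[:,:,::-1]);crop(im,270,150,160,120,5,"s1c.png")
E
```

```text
t 1.43 tcp [ 450.9 -251.9   72.3] F [ 0.9  0.4 -0.3] M [-0.03  0.03 -0.  ] grip 0.597 yaxis deg -89.2 z [-0.001  0.001 -1.   ]
```

View pics/t1.png

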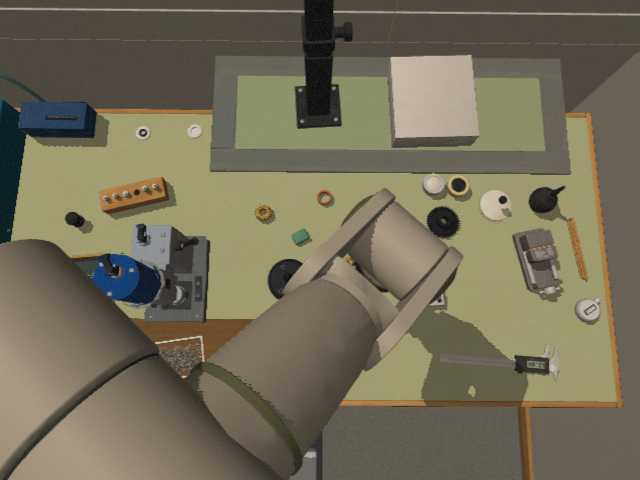

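View pics/s1c.png

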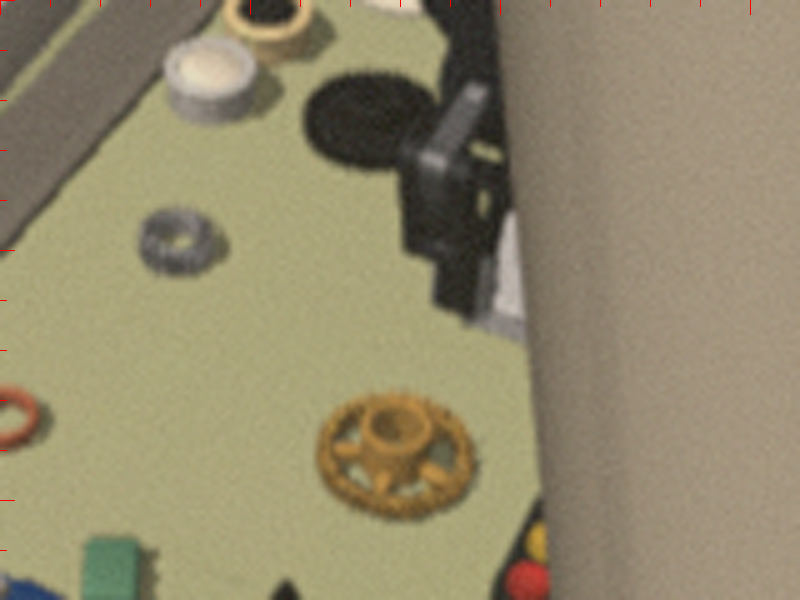

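Request:
drive_tool([
  [12,11,0,0,0,0,0.5],
  [12,10,-20,0,0,0,0.5],
  [0,0,-20,0,0,0,0.45],
  [0,0,-10,0,0,0,0.45],
  [0,0,-6,0,0,0,0.45],
  [0,0,0,0,0,0,0.45],
  [0,0,0,0,0,0,0.45],
])

```text
time_s: 2.12
tool_pos: [0.4751, -0.2315, 0.0172]
tcp_rot: [0.0, 1.0, 0.006, 0.0]
contact_force: [0.1, -0.1, -0.4]
grip_width: 0.448
```

```bash
python3 - <<'E'
from h import *
st()
im=ctrl.get_image("scene");  cv2.imwrite("pics/s1.png",im[:,:,::-1]);crop(im,270,150,160,120,5,"s2c.png")
E
```

```text
t 2.12 tcp [ 475.1 -231.5   17.2] F [ 0.1 -0.1 -0.4] M [-0.01 -0.01 -0.01] grip 0.448 yaxis deg -89.3 z [ 0.001 -0.001 -1.   ]
```

View pics/s2c.png

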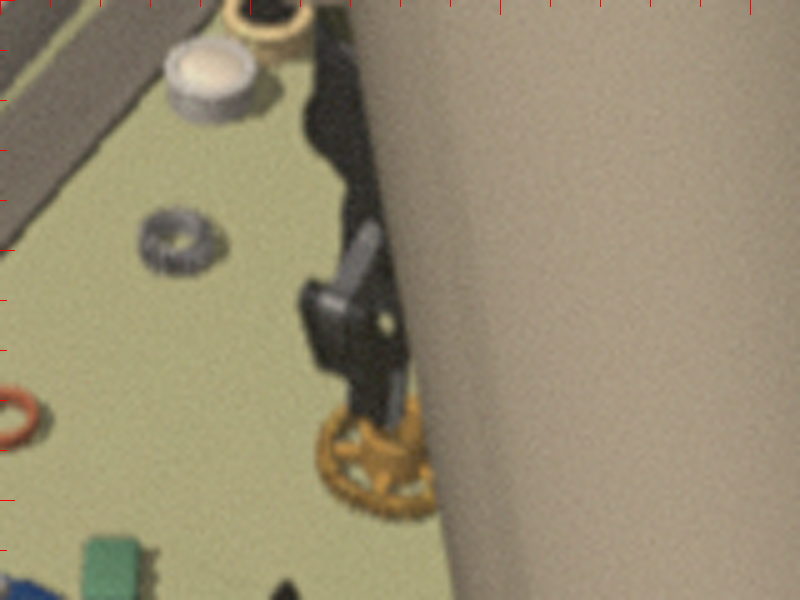

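Request:
drive_tool([
  [0,0,-3,0,0,0,0.4],
  [0,0,0,0,0,0,0.35],
  [0,0,0,0,0,0,0.3],
  [0,0,0,0,0,0,0.2],
  [0,0,0,0,0,0,0.2],
  [0,0,0,0,0,0,0.2],
])

```text
time_s: 2.67
tool_pos: [0.475, -0.231, 0.0136]
tcp_rot: [0.0, 1.0, 0.007, 0.0]
contact_force: [0.4, -0.4, 0.1]
grip_width: 0.197
```

```bash
python3 - <<'E'
from h import *
st()
im=ctrl.get_image("scene");  cv2.imwrite("pics/s1.png",im[:,:,::-1]);crop(im,270,150,160,120,5,"s3c.png")
E
```

```text
t 2.67 tcp [ 475.  -231.    13.6] F [ 0.4 -0.4  0.1] M [-0.    0.03 -0.03] grip 0.197 yaxis deg -89.2 z [ 0. -0. -1.]
```

View pics/s3c.png

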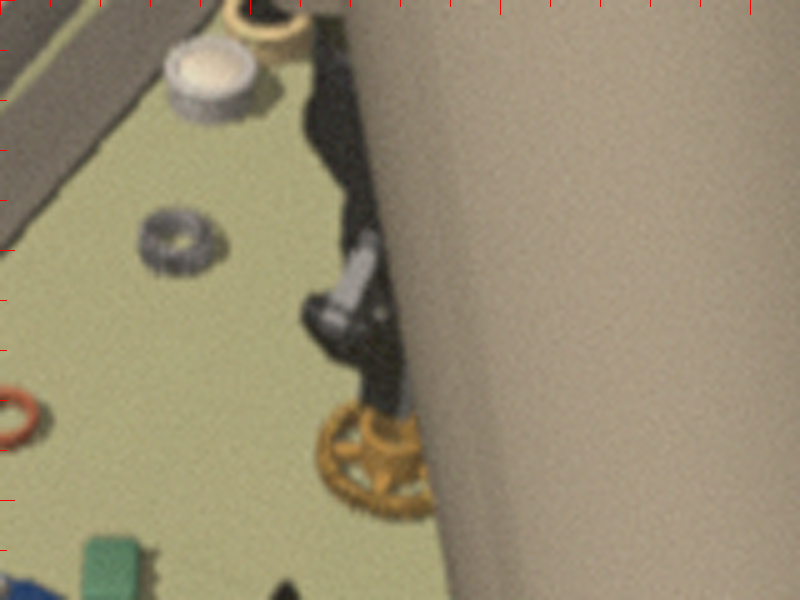

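```bash
python3 - <<'E'
from h import *
for P in [(.475,-.231,.0136),(.475,-.231,.024),(.475,-.231,.04),(.475,-.24,.0136),(.475,-.222,.0136)]:
    u,v=w2pix("scene",P); print(P,round((u-270)*5),round((v-150)*5))
im=cv2.imread("pics/s1.png")[:,:,::-1]; crop(im,320,180,60,60,10,"s3d.png")
im=ctrl.get_image("top");crop(im,330,230,60,60,10,"t3d.png")
E
```

```text
(0.475, -0.231, 0.0136) 393 444
(0.475, -0.231, 0.024) 394 427
(0.475, -0.231, 0.04) 396 400
(0.475, -0.24, 0.0136) 403 429
(0.475, -0.222, 0.0136) 382 460
```

View pics/s3d.png

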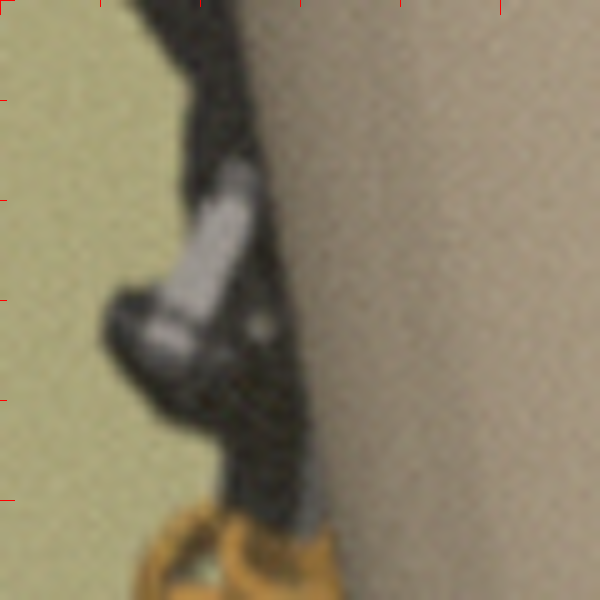

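View pics/t3d.png

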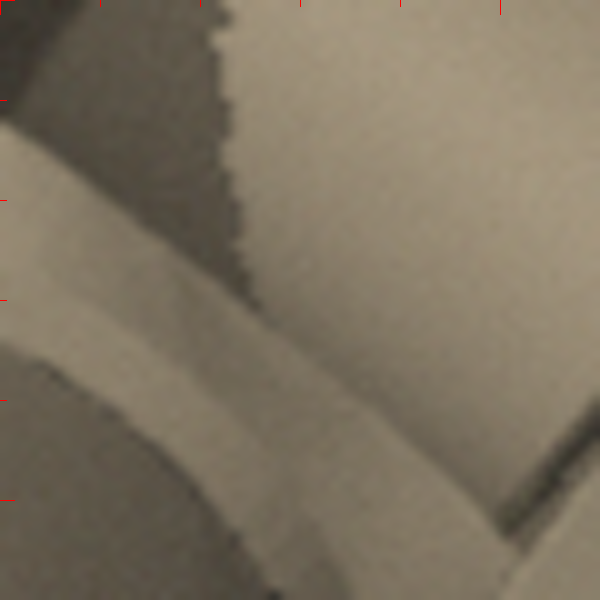

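```bash
python3 - <<'E'
from h import *
for T,w in [((450.9,-251.9,72.3),51),((475.1,-231.5,17.2),38),((475,-231,13.6),17)]:
  for dz in (0,13,26):
   for dx in (-11,11):
    print(T,dz,dx,*[tuple(np.round((np.array(w2pix("scene",(np.array(T)+[dx,s*w/2,dz])/1e3))-[270,150])*5).astype(int)) for s in(-1,1)])
E
```

```text
(450.9, -251.9, 72.3) 0 -11 (np.int64(538), np.int64(299)) (np.int64(480), np.int64(385))
(450.9, -251.9, 72.3) 0 11 (np.int64(486), np.int64(278)) (np.int64(427), np.int64(364))
(450.9, -251.9, 72.3) 13 -11 (np.int64(542), np.int64(275)) (np.int64(483), np.int64(362))
(450.9, -251.9, 72.3) 13 11 (np.int64(489), np.int64(254)) (np.int64(429), np.int64(340))
(450.9, -251.9, 72.3) 26 -11 (np.int64(545), np.int64(250)) (np.int64(486), np.int64(337))
(450.9, -251.9, 72.3) 26 11 (np.int64(492), np.int64(230)) (np.int64(431), np.int64(316))
(475.1, -231.5, 17.2) 0 -11 (np.int64(440), np.int64(416)) (np.int64(397), np.int64(481))
(475.1, -231.5, 17.2) 0 11 (np.int64(391), np.int64(396)) (np.int64(346), np.int64(459))
(475.1, -231.5, 17.2) 13 -11 (np.int64(442), np.int64(394)) (np.int64(399), np.int64(459))
(475.1, -231.5, 17.2) 13 11 (np.int64(392), np.int64(374)) (np.int64(348), np.int64(438))
(475.1, -231.5, 17.2) 26 -11 (np.int64(445), np.int64(372)) (np.int64(400), np.int64(437))
(475.1, -231.5, 17.2) 26 11 (np.int64(394), np.int64(352)) (np.int64(349), np.int64(416))
(475, -231, 13.6) 0 -11 (np.int64(427), np.int64(441)) (np.int64(408), np.int64(469))
(475, -231, 13.6) 0 11 (np.int64(378), np.int64(420)) (np.int64(358), np.int64(448))
(475, -231, 13.6) 13 -11 (np.int64(430), np.int64(419)) (np.int64(410), np.int64(448))
(475, -231, 13.6) 13 11 (np.int64(379), np.int64(398)) (np.int64(359), np.int64(427))
(475, -231, 13.6) 26 -11 (np.int64(432), np.int64(397)) (np.int64(412), np.int64(426))
(475, -231, 13.6) 26 11 (np.int64(381), np.int64(376)) (np.int64(361), np.int64(405))
```

Request:
drive_tool([
  [0,0,0,0,0,0,0.45],
  [0,0,0,0,0,0,0.45],
  [0,0,0,0,0,0,0.45],
  [0,0,-3,0,0,0,0.45],
  [0,0,-3,0,0,0,0.45],
  [0,0,-3,0,0,0,0.45],
  [0,0,0,0,0,0,0.45],
])

```text
time_s: 3.35
tool_pos: [0.4746, -0.2307, 0.0037]
tcp_rot: [-0.0, 1.0, 0.007, -0.001]
contact_force: [0.9, -0.1, -0.5]
grip_width: 0.452
```

```bash
python3 - <<'E'
from h import *
st()
im=ctrl.get_image("scene");  cv2.imwrite("pics/s4.png",im[:,:,::-1]);crop(im,320,180,60,60,10,"s4d.png")
E
```

```text
t 3.35 tcp [ 474.6 -230.7    3.7] F [ 0.9 -0.1 -0.5] M [ 0.04 -0.01 -0.05] grip 0.452 yaxis deg -89.2 z [-0.001  0.001 -1.   ]
```

View pics/s4d.png

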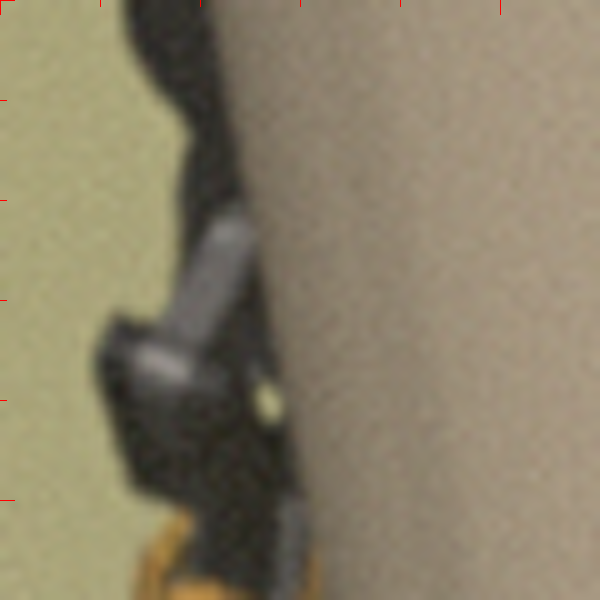

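```bash
python3 - <<'E'
from h import *
im=cv2.imread("pics/s4.png")[:,:,::-1]; crop(im,315,205,70,60,10,"s4e.png")
E
```

```text
(no output)
```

View pics/s4e.png

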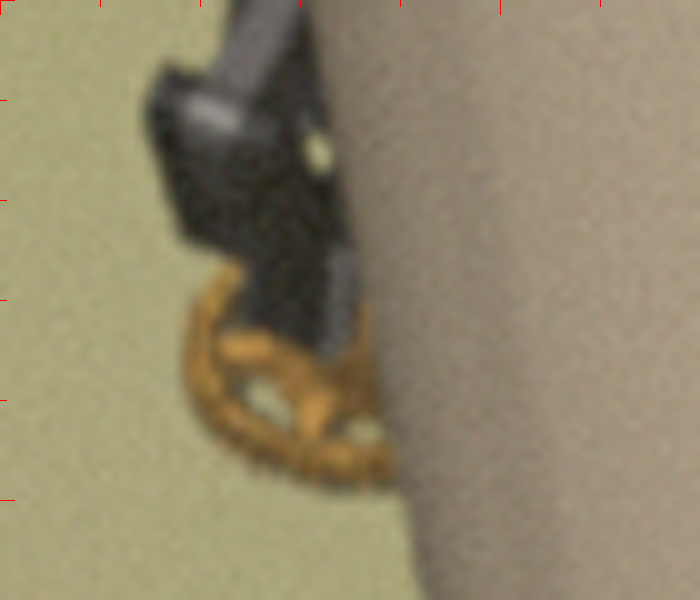

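```bash
python3 - <<'E'
from h import *
for z in (5,10,15,20,25,30):
  print(z,[tuple(np.round(w2pix("scene",(x/1e3,y/1e3,z/1e3)),1)) for x in (485.6,463.6) for y in (-211.5,)])
E
```

```text
5 [(np.float64(339.1), np.float64(246.3)), (np.float64(349.0), np.float64(250.5))]
10 [(np.float64(339.2), np.float64(244.6)), (np.float64(349.2), np.float64(248.9))]
15 [(np.float64(339.2), np.float64(243.0)), (np.float64(349.3), np.float64(247.3))]
20 [(np.float64(339.3), np.float64(241.4)), (np.float64(349.4), np.float64(245.7))]
25 [(np.float64(339.4), np.float64(239.7)), (np.float64(349.6), np.float64(244.0))]
30 [(np.float64(339.5), np.float64(238.0)), (np.float64(349.7), np.float64(242.3))]
```

Request:
drive_tool([
  [0,0,-3,0,0,0,0.45],
  [0,0,-2,0,0,0,0.45],
  [0,0,0,0,0,0,0.45],
])

```text
time_s: 3.65
tool_pos: [0.4748, -0.2308, -0.001]
tcp_rot: [-0.0, 1.0, 0.007, -0.0]
contact_force: [0.6, -0.5, -0.2]
grip_width: 0.455
```

Request:
drive_tool([
  [0,0,-2,0,0,0,0.45],
  [0,0,-2,0,0,0,0.45],
  [0,0,0,0,0,0,0.45],
])

```text
time_s: 3.9
tool_pos: [0.4748, -0.2308, -0.0049]
tcp_rot: [-0.0, 1.0, 0.007, -0.0]
contact_force: [-0.1, 0.7, 0.4]
grip_width: 0.447
```

Request:
drive_tool([
  [0,0,0,0,0,0,0.35],
  [0,0,0,0,0,0,0.25],
  [0,0,0,0,0,0,0.2],
  [0,0,0,0,0,0,0.2],
  [0,0,0,0,0,0,0.2],
])

```text
time_s: 4.32
tool_pos: [0.475, -0.2309, -0.0045]
tcp_rot: [0.0, 1.0, 0.007, 0.0]
contact_force: [1.0, 0.6, -0.1]
grip_width: 0.2
```

```bash
python3 - <<'E'
from h import *
st()
im=ctrl.get_image("scene");  cv2.imwrite("pics/s5.png",im[:,:,::-1]);crop(im,315,205,70,60,10,"s5e.png")
E
```

```text
t 4.32 tcp [ 475.  -230.9   -4.5] F [ 1.   0.6 -0.1] M [-0.03 -0.01  0.02] grip 0.200 yaxis deg -89.2 z [ 0. -0. -1.]
```

View pics/s5e.png

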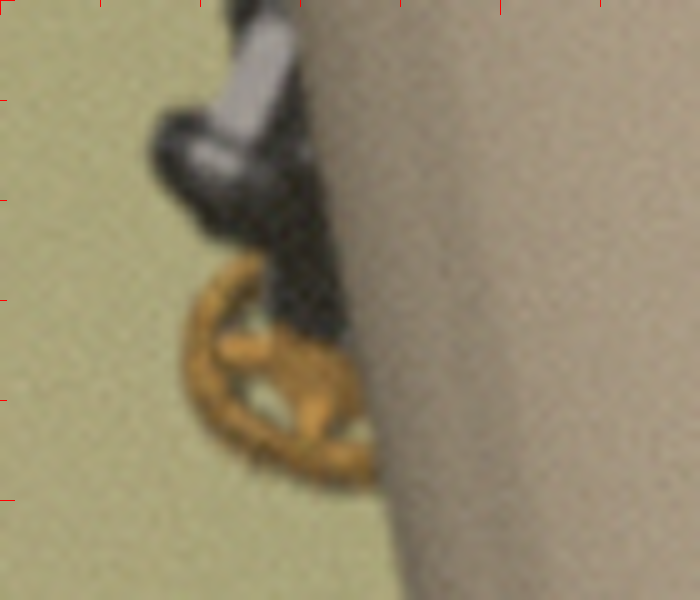

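Request:
drive_tool([
  [0,0,-2,0,0,0,0.2],
  [0,0,0,0,0,0,0.2],
])

```text
time_s: 4.53
tool_pos: [0.4748, -0.2308, -0.0068]
tcp_rot: [-0.0, 1.0, 0.007, -0.0]
contact_force: [0.0, 0.3, -0.4]
grip_width: 0.198
```

Request:
drive_tool([
  [0,0,-2,0,0,0,0.2],
  [0,0,0,0,0,0,0.2],
])

```text
time_s: 4.7
tool_pos: [0.4751, -0.231, -0.0081]
tcp_rot: [0.0, 1.0, 0.007, 0.0]
contact_force: [-0.8, 1.3, 4.6]
grip_width: 0.193
```

Request:
drive_tool([
  [0,0,-2,0,0,0,0.2],
  [0,0,0,0,0,0,0.2],
])

```text
time_s: 4.87
tool_pos: [0.4752, -0.2311, -0.0084]
tcp_rot: [0.001, 1.0, 0.007, 0.001]
contact_force: [-6.7, 3.9, 25.3]
grip_width: 0.202
```

Request:
drive_tool([
  [0,0,6,0,0,0,0.3],
  [0,0,4,0,0,0,0.45],
  [0,0,0,0,0,0,0.45],
  [0,0,-6,0,0,0,0.45],
  [0,0,-5,0,0,0,0.45],
  [0,0,-5,0,0,0,0.45],
  [0,0,0,0,0,0,0.45],
])

```text
time_s: 5.45
tool_pos: [0.4742, -0.2304, -0.0182]
tcp_rot: [-0.001, 1.0, 0.007, -0.001]
contact_force: [0.2, -0.2, -0.2]
grip_width: 0.449
```

Request:
drive_tool([
  [0,0,-1,0,0,0,0.4],
  [0,0,0,0,0,0,0.3],
  [0,0,0,0,0,0,0.2],
  [0,0,0,0,0,0,0.2],
  [0,0,0,0,0,0,0.2],
])

```text
time_s: 5.87
tool_pos: [0.4749, -0.2309, -0.0175]
tcp_rot: [0.0, 1.0, 0.007, -0.0]
contact_force: [0.6, -0.3, -1.3]
grip_width: 0.324
```

```bash
python3 - <<'E'
from h import *
st()
im=ctrl.get_image("scene");  cv2.imwrite("pics/s6.png",im[:,:,::-1]);crop(im,315,205,70,60,10,"s6e.png")
E
```

```text
t 5.87 tcp [ 474.9 -230.9  -17.5] F [ 0.6 -0.3 -1.3] M [0.02 0.   0.  ] grip 0.324 yaxis deg -89.2 z [-0. -0. -1.]
```

View pics/s6e.png

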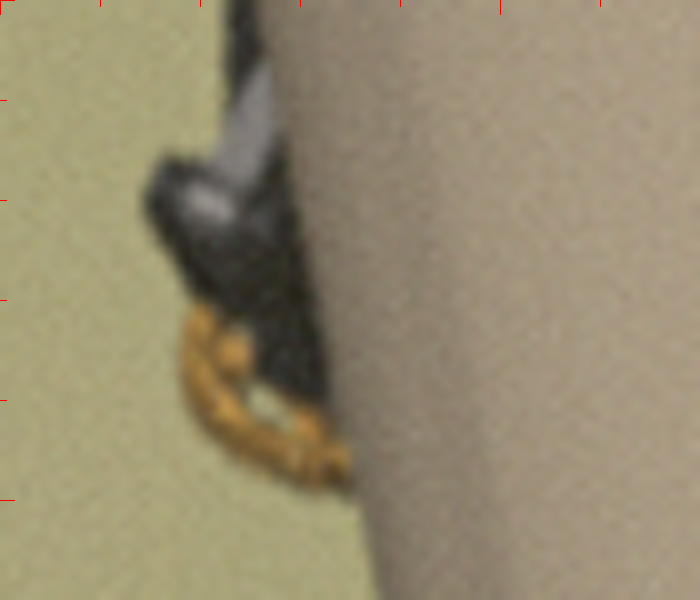

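```bash
python3 -c "
from h import *
print(np.round(ctrl.get_state()['joint_pos'],3))"
```

```text
[-0.677  0.605  1.641  0.     0.896  0.88 ]
```

Request:
drive_tool([
  [0,0,0,0,0,0,0.45],
  [0,0,0,0,0,0,0.45],
  [0,0,0,0,0,7,0.45],
  [0,0,0,0,0,7,0.45],
  [0,0,0,0,0,7,0.45],
  [0,0,0,0,0,7,0.45],
  [0,0,0,0,0,7,0.45],
  [0,0,0,0,0,7,0.45],
])

```text
time_s: 6.58
tool_pos: [0.4751, -0.231, -0.0174]
tcp_rot: [0.0, 0.93, 0.367, 0.0]
contact_force: [0.6, 0.3, 0.7]
grip_width: 0.448
```

Request:
drive_tool([
  [0,0,0,0,0,7,0.45],
  [0,0,0,0,0,7,0.45],
  [0,0,0,0,0,7,0.45],
  [0,0,0,0,0,7,0.45],
  [0,0,0,0,0,7,0.45],
  [0,0,0,0,0,7,0.45],
  [0,0,0,0,0,5,0.45],
  [0,0,0,0,0,0,0.45],
])

```text
time_s: 7.25
tool_pos: [0.475, -0.231, -0.0174]
tcp_rot: [0.0, 0.707, 0.707, 0.0]
contact_force: [0.3, 0.6, -0.6]
grip_width: 0.451
```

Request:
drive_tool([
  [0,0,0,0,0,0,0.4],
  [0,0,0,0,0,0,0.3],
  [0,0,0,0,0,0,0.2],
  [0,0,0,0,0,0,0.2],
  [0,0,0,0,0,0,0.2],
], squeeze=30)

```text
time_s: 7.67
tool_pos: [0.4751, -0.231, -0.0172]
tcp_rot: [0.0, 0.709, 0.705, 0.0]
contact_force: [-0.2, 0.7, 5.9]
grip_width: 0.314
```

```bash
python3 - <<'E'
from h import *
st()
im=ctrl.get_image("scene");  cv2.imwrite("pics/s7.png",im[:,:,::-1]);crop(im,315,205,70,60,10,"s7e.png")
print(np.round(ctrl.get_state()['joint_pos'],3))
E
```

```text
t 7.67 tcp [ 475.1 -231.   -17.2] F [-0.2  0.7  5.9] M [ 0.07  0.15 -0.1 ] grip 0.314 yaxis deg -0.3 z [ 0. -0. -1.]
[-0.677  0.604  1.641 -0.     0.896 -0.672]
```

View pics/s7e.png

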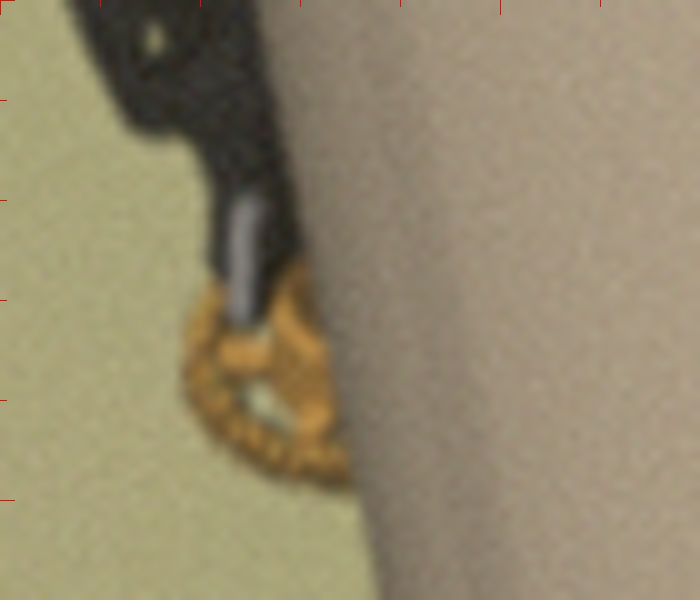

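Request:
drive_tool([
  [0,0,4,0,0,0,0.1],
  [0,0,16,0,0,0,0.1],
  [0,0,25,0,0,0,0.1],
  [0,0,25,0,0,0,0.1],
  [-5,-20,22,0,0,0,0.1],
  [-7,-30,0,0,0,0,0.1],
  [-8,-35,0,0,0,0,0.1],
  [-7,-30,0,0,0,0,0.1],
])

```text
time_s: 8.38
tool_pos: [0.4474, -0.3475, 0.0748]
tcp_rot: [0.0, 0.709, 0.706, -0.0]
contact_force: [0.2, -0.8, -2.1]
grip_width: 0.316
```

Request:
drive_tool([
  [0,-6,0,0,0,0,0.1],
  [0,0,0,0,0,0,0.1],
  [0,0,0,0,0,0,0.1],
])

```text
time_s: 8.63
tool_pos: [0.4477, -0.3512, 0.074]
tcp_rot: [-0.001, 0.709, 0.705, 0.0]
contact_force: [-0.3, -0.2, -1.9]
grip_width: 0.317
```

```bash
python3 - <<'E'
from h import *
st()
im=ctrl.get_image("scene");  cv2.imwrite("pics/s8.png",im[:,:,::-1]);crop(im,330,130,100,100,6,"s8e.png")
im=ctrl.get_image("top");  cv2.imwrite("pics/t8.png",im[:,:,::-1]);
E
```

```text
t 8.63 tcp [ 447.7 -351.2   74. ] F [-0.3 -0.2 -1.9] M [ 0.01  0.04 -0.  ] grip 0.317 yaxis deg -0.3 z [-0.001  0.001 -1.   ]
```

View pics/s8e.png

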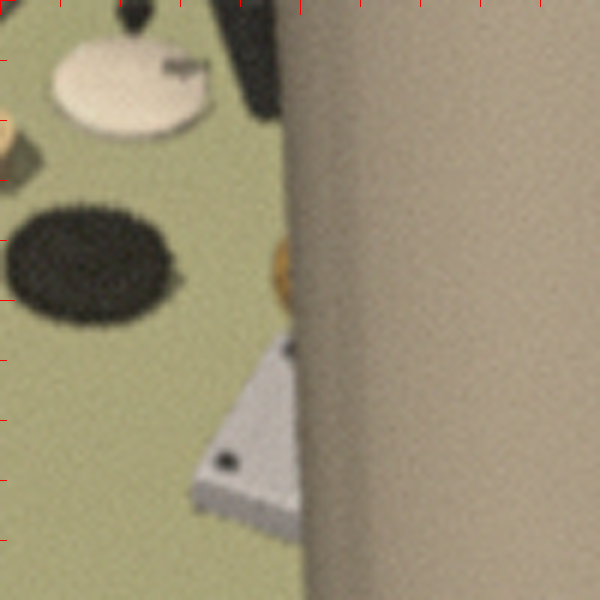

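View pics/t8.png

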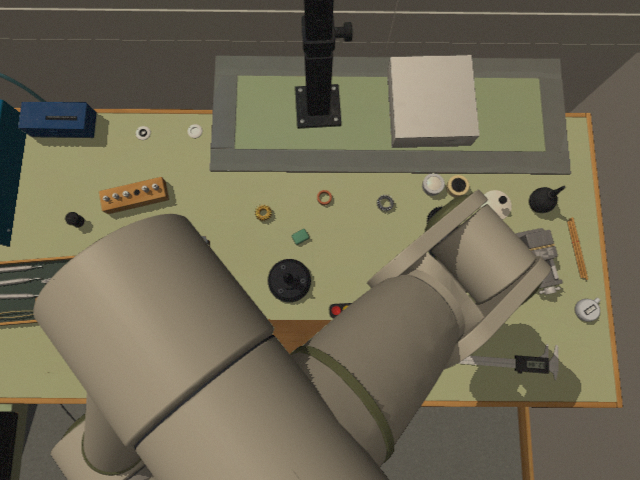

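Request:
drive_tool([
  [0,-1,-6,0,0,0,0.1],
  [0,0,-6,0,0,0,0.1],
  [0,0,-4,0,0,0,0.1],
  [0,0,0,0,0,0,0.1],
])

```text
time_s: 9.07
tool_pos: [0.4476, -0.352, 0.0572]
tcp_rot: [-0.001, 0.708, 0.706, 0.0]
contact_force: [0.4, -0.0, -1.0]
grip_width: 0.32
```

Request:
drive_tool([
  [0,0,-4,0,0,0,0.1],
  [0,0,-4,0,0,0,0.1],
  [0,0,-4,0,0,0,0.1],
  [0,0,0,0,0,0,0.1],
])

```text
time_s: 9.4
tool_pos: [0.4476, -0.3526, 0.0455]
tcp_rot: [-0.001, 0.709, 0.706, 0.0]
contact_force: [-0.5, -0.0, -1.6]
grip_width: 0.318
```

Request:
drive_tool([
  [0,0,-4,0,0,0,0.1],
  [0,0,-4,0,0,0,0.1],
  [0,0,-4,0,0,0,0.1],
  [0,0,0,0,0,0,0.1],
])

```text
time_s: 9.73
tool_pos: [0.4476, -0.3526, 0.0335]
tcp_rot: [-0.001, 0.709, 0.706, 0.0]
contact_force: [0.5, 1.0, -1.9]
grip_width: 0.317
```

Request:
drive_tool([
  [0,0,-2,0,0,0,0.1],
  [0,0,-2,0,0,0,0.1],
  [0,0,0,0,0,0,0.1],
])

```text
time_s: 9.98
tool_pos: [0.4479, -0.3528, 0.0301]
tcp_rot: [-0.0, 0.709, 0.706, 0.0]
contact_force: [-0.5, -0.1, -1.2]
grip_width: 0.316
```

Request:
drive_tool([
  [0,0,-2,0,0,0,0.1],
  [0,0,-2,0,0,0,0.1],
  [0,0,0,0,0,0,0.1],
])

```text
time_s: 10.23
tool_pos: [0.4478, -0.3528, 0.0261]
tcp_rot: [-0.0, 0.709, 0.706, 0.0]
contact_force: [-0.6, 0.3, -1.6]
grip_width: 0.318
```

Request:
drive_tool([
  [0,0,-3,0,0,0,0.1],
  [0,0,-3,0,0,0,0.1],
  [0,0,-3,0,0,0,0.1],
  [0,0,0,0,0,0,0.1],
])

```text
time_s: 10.57
tool_pos: [0.4477, -0.3526, 0.0167]
tcp_rot: [-0.001, 0.709, 0.706, 0.0]
contact_force: [-0.0, 0.8, -1.2]
grip_width: 0.315
```

Request:
drive_tool([
  [0,0,-3,0,0,0,0.1],
  [0,0,-3,0,0,0,0.1],
  [0,0,0,0,0,0,0.1],
])

```text
time_s: 10.82
tool_pos: [0.4477, -0.3527, 0.0108]
tcp_rot: [-0.0, 0.709, 0.706, 0.0]
contact_force: [0.5, 0.1, -1.6]
grip_width: 0.321
```

Request:
drive_tool([
  [0,0,-2,0,0,0,0.1],
  [0,0,0,0,0,0,0.1],
])

```text
time_s: 10.98
tool_pos: [0.4479, -0.3529, 0.0092]
tcp_rot: [-0.0, 0.709, 0.706, 0.0]
contact_force: [-0.5, 1.3, -1.6]
grip_width: 0.315
```

Request:
drive_tool([
  [0,0,-1,0,0,0,0.1],
  [0,0,0,0,0,0,0.1],
])

```text
time_s: 11.15
tool_pos: [0.448, -0.353, 0.0088]
tcp_rot: [0.0, 0.709, 0.706, -0.0]
contact_force: [-0.4, 0.5, 2.3]
grip_width: 0.315
```

Request:
drive_tool([
  [0,0,0,0,0,0,0.45],
  [0,0,0,0,0,0,0.5],
  [0,0,5,0,0,0,0.6],
  [0,0,20,0,0,0,0.6],
  [0,0,35,0,0,0,0.6],
  [20,8,20,0,0,0,0.6],
  [30,12,0,0,0,0,0.6],
  [30,12,0,0,0,0,0.6],
])

```text
time_s: 11.82
tool_pos: [0.5292, -0.3214, 0.0909]
tcp_rot: [0.002, 0.709, 0.705, 0.0]
contact_force: [0.0, -0.3, -0.9]
grip_width: 0.598
```

Request:
drive_tool([
  [30,12,0,0,0,0,0.6],
  [30,12,-10,0,0,0,0.6],
  [20,8,-20,0,0,0,0.6],
  [0,0,-20,0,0,0,0.6],
  [0,0,-20,0,0,0,0.6],
  [0,0,0,0,0,0,0.6],
  [0,0,0,0,0,0,0.6],
])

```text
time_s: 12.4
tool_pos: [0.6077, -0.2888, 0.0183]
tcp_rot: [-0.001, 0.709, 0.706, -0.0]
contact_force: [0.5, -0.8, -0.0]
grip_width: 0.6
```

```bash
python3 - <<'E'
from h import *
st()
im=ctrl.get_image("scene");  cv2.imwrite("pics/s9.png",im[:,:,::-1]);crop(im,270,140,160,120,5,"s9e.png")
im=ctrl.get_image("top");  cv2.imwrite("pics/t9.png",im[:,:,::-1]);
E
```

```text
t 12.40 tcp [ 607.7 -288.8   18.3] F [ 0.5 -0.8 -0. ] M [ 0.07 -0.02 -0.01] grip 0.600 yaxis deg -0.2 z [-0.001  0.001 -1.   ]
```

View pics/s9e.png

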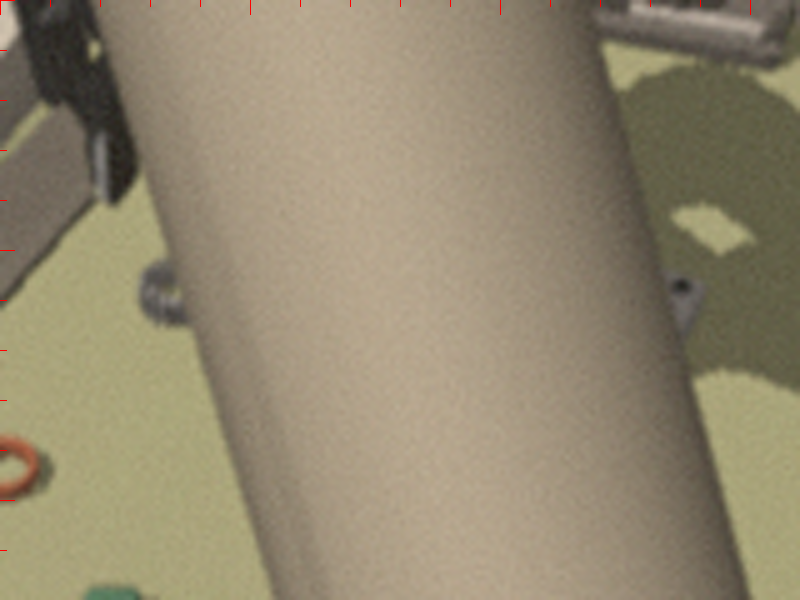

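View pics/t9.png

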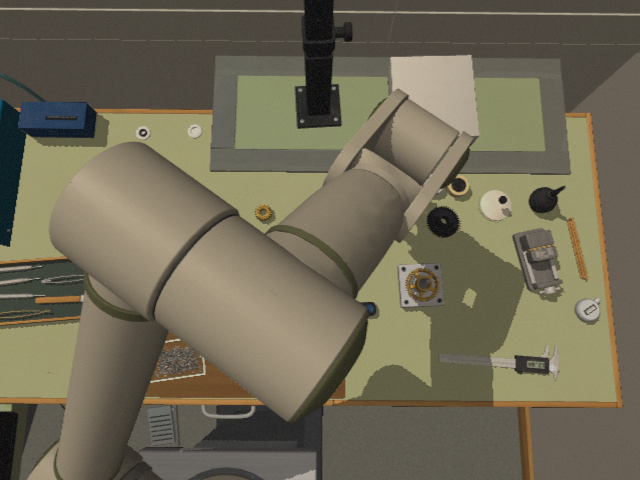

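Request:
drive_tool([
  [1,0,-15,0,0,0,0.55],
  [0,0,-13,0,0,0,0.55],
  [0,0,-8,0,0,0,0.55],
  [0,0,-6,0,0,0,0.55],
  [0,0,0,0,0,0,0.55],
])

```text
time_s: 12.92
tool_pos: [0.6087, -0.289, -0.0238]
tcp_rot: [-0.0, 0.709, 0.706, -0.0]
contact_force: [0.5, 0.4, -0.3]
grip_width: 0.546
```

Request:
drive_tool([
  [0,0,-4,0,0,0,0.55],
  [0,0,0,0,0,0,0.55],
])

```text
time_s: 13.08
tool_pos: [0.6091, -0.2891, -0.0274]
tcp_rot: [0.0, 0.709, 0.706, 0.0]
contact_force: [0.0, -0.1, -0.9]
grip_width: 0.548
```

Request:
drive_tool([
  [0,0,0,0,0,0,0.45],
  [0,0,0,0,0,0,0.35],
  [0,0,0,0,0,0,0.25],
  [0,0,0,0,0,0,0.25],
  [0,0,0,0,0,0,0.25],
])

```text
time_s: 13.5
tool_pos: [0.6093, -0.2891, -0.0268]
tcp_rot: [0.001, 0.709, 0.706, 0.0]
contact_force: [-1.4, 1.1, 6.2]
grip_width: 0.373
```

```bash
python3 - <<'E'
from h import *
st()
im=ctrl.get_image("scene");  cv2.imwrite("pics/s10.png",im[:,:,::-1]);crop(im,280,170,80,60,10,"s10e.png")
print(ctrl.get_state()['joint_pos'])
E
```

```text
t 13.50 tcp [ 609.3 -289.1  -26.8] F [-1.4  1.1  6.2] M [0.08 0.12 0.01] grip 0.373 yaxis deg -0.2 z [ 0.001 -0.001 -1.   ]
[-6.18236012e-01  8.05159097e-01  1.19315784e+00 -7.31488656e-05
  1.14206091e+00 -6.14162782e-01]
```

View pics/s10e.png

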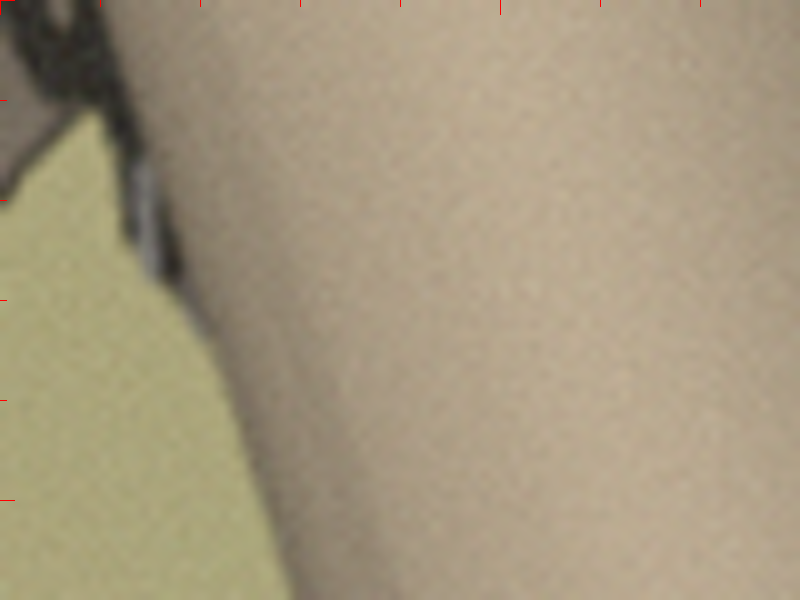

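```bash
python3 - <<'E'
from h import *
im=cv2.imread("pics/top0.png"); g=cv2.cvtColor(im,cv2.COLOR_BGR2GRAY)
c=cv2.resize(g[250:310,260:325],None,fx=8,fy=8,interpolation=cv2.INTER_CUBIC)
for t in (55,65,75):
    m=(c<t).astype(np.uint8); cn=max(cv2.findContours(m,cv2.RETR_EXTERNAL,cv2.CHAIN_APPROX_NONE)[0],key=cv2.contourArea)
    e=cv2.fitEllipse(cn); (x,y),r=cv2.minEnclosingCircle(cn)
    u,v=(e[0][0]+.5)/8-.5+260,(e[0][1]+.5)/8-.5+250
    print(t,u,v,np.array(e[1])/8,"mec",(x+.5)/8-.5+260,(y+.5)/8-.5+250,r/8,"world",np.round(pix2w("top",u,v,.015)*1000,1), "expected dia px", 82/1000*480/.9)
cv2.imwrite("pics/bb.png",cv2.convertScaleAbs(c[:,:],alpha=2.5))
E
```

```text
55 289.22855377197266 280.28186416625977 [42.53109741 42.94922638] mec 289.31041145324707 280.2630844116211 21.787506103515625 world [ 454.6 -105.4   15. ] expected dia px 43.733333333333334
65 289.25684356689453 280.31636238098145 [42.91872406 43.27139664] mec 289.3800449371338 280.31884002685547 21.97301483154297 world [ 454.5 -105.5   15. ] expected dia px 43.733333333333334
75 289.31367683410645 280.36156463623047 [43.33250427 43.59880066] mec 289.4222049713135 280.39136505126953 22.155235290527344 world [ 454.4 -105.6   15. ] expected dia px 43.733333333333334
```

View pics/bb.png

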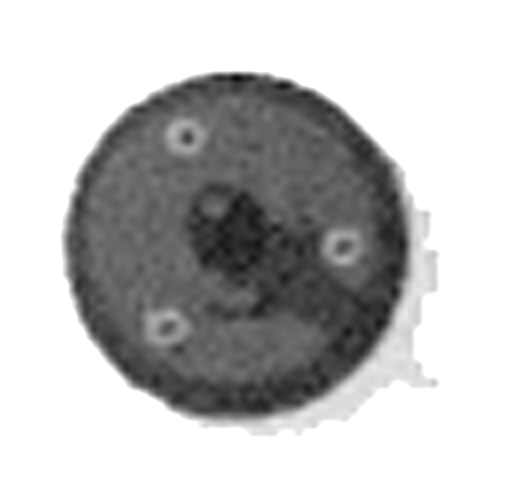

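```bash
python3 - <<'E'
from h import *
f=lambda a,b:((a+.5)/8-.5+260,(b+.5)/8-.5+250)
print(pix2w("top",*f(216,203),.078)*1000,pix2w("top",*f(232,235.7),.020)*1000)
# bright highlights in crop c4 (8x from 390,250)
g=lambda a,b:((a+.5)/8-.5+390,(b+.5)/8-.5+250)
print(pix2w("top",*g(308,249),.076)*1000,pix2w("top",*g(252,278.3),.020)*1000)
E
```

```text
[ 456.56945955 -104.32999643   78.        ] [ 456.33282185 -104.40377223   20.        ]
[ 448.72797093 -353.02083669   76.        ] [ 448.37911327 -352.54752369   20.        ]
```

Request:
drive_tool([
  [0,0,4,0,0,0,0.2],
  [0,0,16,0,0,0,0.2],
  [0,0,30,0,0,0,0.2],
  [0,0,30,0,0,0,0.2],
  [-10,15,15,0,0,0,0.2],
  [-24,30,0,0,0,0,0.2],
  [-24,30,0,0,0,0,0.2],
  [-20,25,0,0,0,0,0.2],
])

```text
time_s: 14.22
tool_pos: [0.5292, -0.1871, 0.0675]
tcp_rot: [-0.0, 0.709, 0.706, -0.0]
contact_force: [0.0, -0.2, -1.8]
grip_width: 0.373
```

```bash
python3 - <<'E'
from h import *
st(); print(np.round(ctrl.get_state()['joint_pos'],3))
im=ctrl.get_image("scene");  cv2.imwrite("pics/s11.png",im[:,:,::-1])
im=ctrl.get_image("top");  cv2.imwrite("pics/t11.png",im[:,:,::-1])
E
```

```text
t 14.22 tcp [ 529.2 -187.1   67.5] F [ 0.  -0.2 -1.8] M [-0.    0.03 -0.02] grip 0.373 yaxis deg -0.2 z [-0.001  0.001 -1.   ]
[-0.551  0.528  1.462  0.     1.153 -0.547]
```

View pics/s11.png

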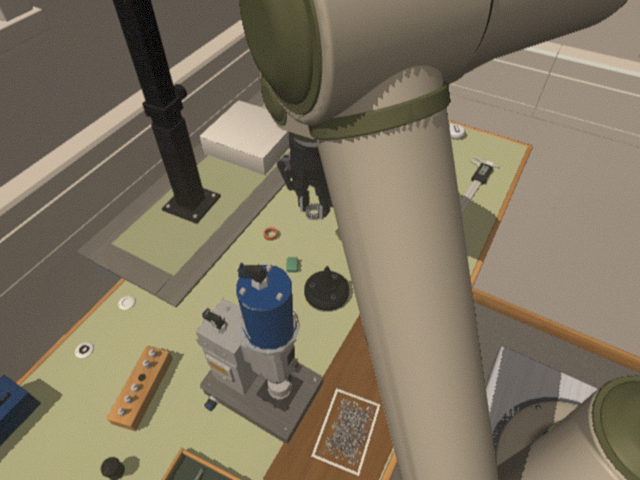

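View pics/t11.png

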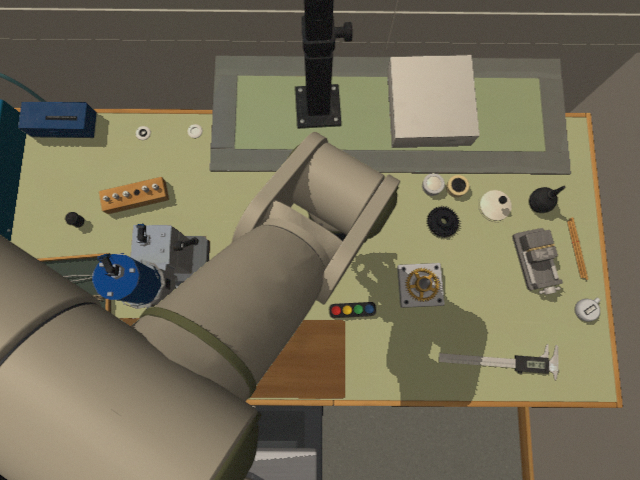

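Request:
drive_tool([
  [-20,22,3,0,0,0,0.2],
  [-23,26,0,0,0,0,0.2],
  [-20,23,0,0,0,0,0.2],
  [-8,9,0,0,0,0,0.2],
  [0,0,0,0,0,0,0.2],
  [0,0,0,0,0,0,0.2],
])

```text
time_s: 14.82
tool_pos: [0.4606, -0.1093, 0.0708]
tcp_rot: [0.001, 0.708, 0.706, 0.0]
contact_force: [0.7, -0.7, -0.5]
grip_width: 0.368
```

```bash
python3 - <<'E'
from h import *
st(); print(np.round(ctrl.get_state()['joint_pos'],3))
im=ctrl.get_image("scene");  cv2.imwrite("pics/s12.png",im[:,:,::-1])
E
```

```text
t 14.82 tcp [ 460.6 -109.3   70.8] F [ 0.7 -0.7 -0.5] M [0.01 0.02 0.02] grip 0.368 yaxis deg -0.2 z [ 0.001 -0.001 -1.   ]
[-0.484  0.395  1.702 -0.     1.044 -0.48 ]
```

View pics/s12.png

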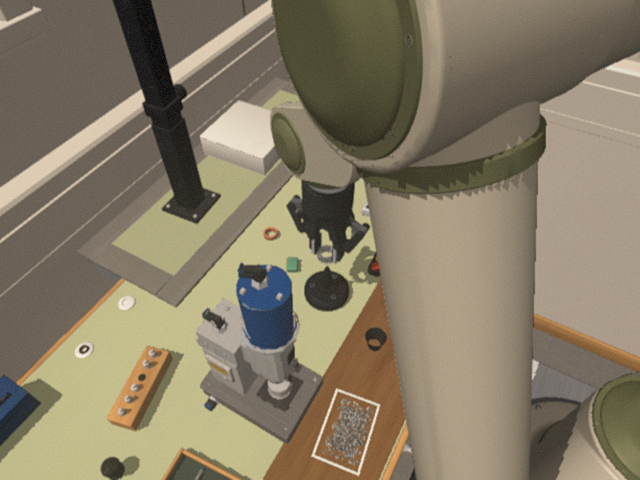

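Request:
drive_tool([
  [-2,2,0,0,0,0,0.2],
  [-2.5,2.5,0,0,0,0,0.2],
  [0,0,0,0,0,0,0.2],
])

```text
time_s: 15.12
tool_pos: [0.4552, -0.1045, 0.0702]
tcp_rot: [-0.0, 0.709, 0.706, -0.0]
contact_force: [0.4, -0.1, -1.5]
grip_width: 0.376
```

```bash
python3 - <<'E'
from h import *
st()
im=ctrl.get_image("scene"); crop(im,280,220,90,70,8,"s13.png")
E
```

```text
t 15.12 tcp [ 455.2 -104.5   70.2] F [ 0.4 -0.1 -1.5] M [-0.01 -0.02 -0.03] grip 0.376 yaxis deg -0.3 z [-0.001  0.    -1.   ]
```

View pics/s13.png

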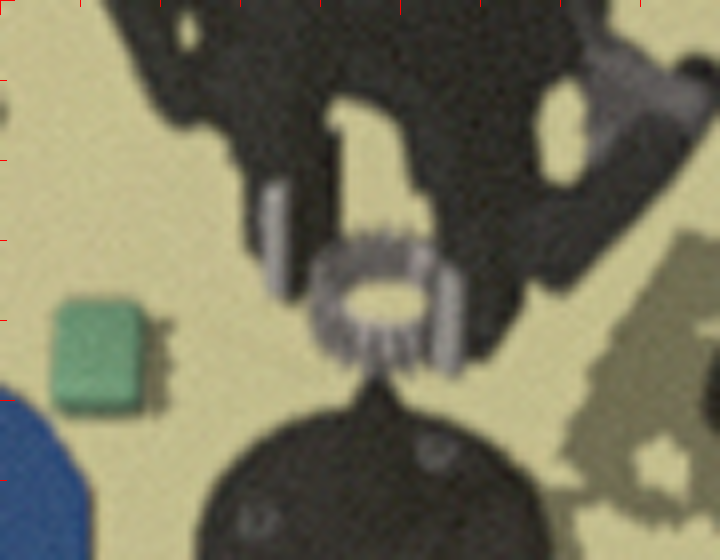

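Request:
drive_tool([
  [0.5,0,-8,0,0,0,0.2],
  [0,0,-8,0,0,0,0.2],
  [0,0,-6,0,0,0,0.2],
  [0,0,-4,0,0,0,0.2],
  [0,0,0,0,0,0,0.2],
])

```text
time_s: 15.58
tool_pos: [0.4554, -0.1042, 0.0433]
tcp_rot: [-0.001, 0.709, 0.706, -0.0]
contact_force: [-0.0, -0.0, -1.2]
grip_width: 0.372
```

Request:
drive_tool([
  [0,0,-4,0,0,0,0.2],
  [0,0,-4,0,0,0,0.2],
  [0,0,-4,0,0,0,0.2],
  [0,0,-3,0,0,0,0.2],
  [0,0,0,0,0,0,0.2],
])

```text
time_s: 16.0
tool_pos: [0.4557, -0.1043, 0.0289]
tcp_rot: [-0.0, 0.709, 0.706, -0.0]
contact_force: [-0.1, -0.3, -0.5]
grip_width: 0.368
```

Request:
drive_tool([
  [0,0,-3,0,0,0,0.2],
  [0,0,-3,0,0,0,0.2],
  [0,0,0,0,0,0,0.2],
])

```text
time_s: 16.25
tool_pos: [0.4557, -0.1044, 0.023]
tcp_rot: [-0.0, 0.709, 0.706, -0.0]
contact_force: [-0.3, 0.6, -1.1]
grip_width: 0.373
```

Request:
drive_tool([
  [0,0,-2,0,0,0,0.2],
  [0,0,-2,0,0,0,0.2],
  [0,0,0,0,0,0,0.2],
])

```text
time_s: 16.5
tool_pos: [0.4558, -0.1044, 0.0191]
tcp_rot: [-0.0, 0.709, 0.706, -0.0]
contact_force: [0.3, 1.0, -0.6]
grip_width: 0.364
```

Request:
drive_tool([
  [0,0,-2,0,0,0,0.2],
  [0,0,-2,0,0,0,0.2],
  [0,0,0,0,0,0,0.2],
])

```text
time_s: 16.75
tool_pos: [0.4558, -0.1044, 0.0151]
tcp_rot: [-0.0, 0.709, 0.706, -0.0]
contact_force: [-0.6, 1.4, -0.8]
grip_width: 0.37
```

Request:
drive_tool([
  [0,0,-3,0,0,0,0.2],
  [0,0,-3,0,0,0,0.2],
  [0,0,0,0,0,0,0.2],
])

```text
time_s: 17.0
tool_pos: [0.4557, -0.1043, 0.0089]
tcp_rot: [-0.0, 0.709, 0.706, -0.0]
contact_force: [-0.7, 0.3, 0.3]
grip_width: 0.369
```

Request:
drive_tool([
  [0,0,-3,0,0,0,0.2],
  [0,0,-3,0,0,0,0.2],
  [0,0,0,0,0,0,0.2],
])

```text
time_s: 17.25
tool_pos: [0.4557, -0.1043, 0.0029]
tcp_rot: [-0.0, 0.709, 0.706, -0.0]
contact_force: [-0.4, 0.3, -0.1]
grip_width: 0.372
```

Request:
drive_tool([
  [0,0,-2,0,0,0,0.2],
  [0,0,-1,0,0,0,0.2],
  [0,0,0,0,0,0,0.2],
])

```text
time_s: 17.5
tool_pos: [0.4559, -0.1044, 0.0003]
tcp_rot: [-0.0, 0.709, 0.706, -0.0]
contact_force: [-0.3, 0.0, -0.2]
grip_width: 0.371
```

Request:
drive_tool([
  [0,0,-1,0,0,0,0.2],
  [0,0,0,0,0,0,0.2],
])

```text
time_s: 17.67
tool_pos: [0.4559, -0.1044, -0.0006]
tcp_rot: [-0.0, 0.709, 0.706, 0.0]
contact_force: [0.3, -0.0, -1.0]
grip_width: 0.372
```

```bash
python3 - <<'E'
from h import *
st()
im=ctrl.get_image("scene"); crop(im,280,220,90,70,8,"s14.png")
E
```

```text
t 17.67 tcp [ 455.9 -104.4   -0.6] F [ 0.3 -0.  -1. ] M [-0.02 -0.    0.02] grip 0.372 yaxis deg -0.2 z [-0.  0. -1.]
```

View pics/s14.png

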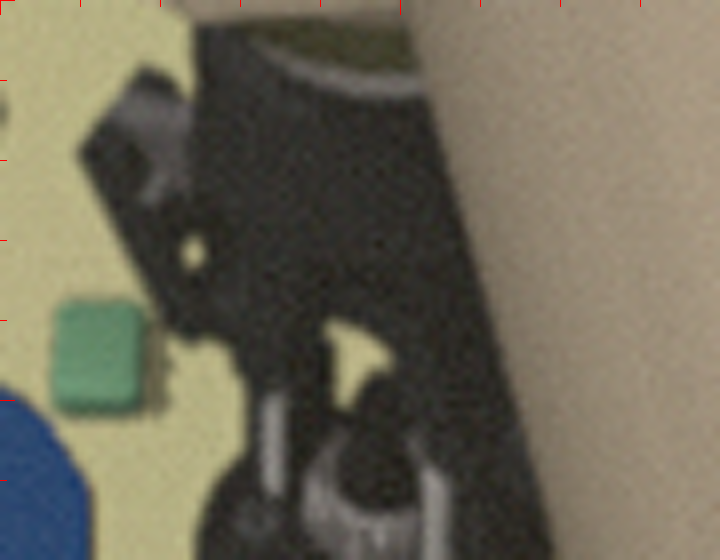

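Request:
drive_tool([
  [0,0,0,0,0,0,0.5],
  [0,0,0,0,0,0,0.55],
  [0,0,5,0,0,0,0.55],
  [0,0,20,0,0,0,0.55],
  [0,0,35,0,0,0,0.55],
  [20,-8,10,0,0,0,0.55],
  [30,-12,0,0,0,0,0.55],
  [30,-12,0,0,0,0,0.55],
])

```text
time_s: 18.38
tool_pos: [0.5372, -0.1369, 0.0714]
tcp_rot: [0.001, 0.709, 0.706, 0.0]
contact_force: [-0.4, 0.3, -0.1]
grip_width: 0.548
```

Request:
drive_tool([
  [30,-12,0,0,0,0,0.55],
  [30,-12,-10,0,0,0,0.55],
  [20,-8,-15,0,0,0,0.55],
  [4,-2,-15,0,0,0,0.55],
  [0,0,-15,0,0,0,0.55],
  [0,0,0,0,0,0,0.55],
  [0,0,0,0,0,0,0.55],
])

```text
time_s: 18.97
tool_pos: [0.6191, -0.17, 0.0141]
tcp_rot: [-0.001, 0.709, 0.706, -0.0]
contact_force: [0.7, 0.4, 0.6]
grip_width: 0.547
```

```bash
python3 - <<'E'
from h import *
st()
im=ctrl.get_image("scene"); cv2.imwrite("pics/s15.png",im[:,:,::-1])
im=ctrl.get_image("top"); crop(im,250,240,80,80,8,"t15.png")
E
```

```text
t 18.97 tcp [ 619.1 -170.    14.1] F [0.7 0.4 0.6] M [0.03 0.01 0.01] grip 0.547 yaxis deg -0.2 z [-0.002  0.001 -1.   ]
```

View pics/s15.png

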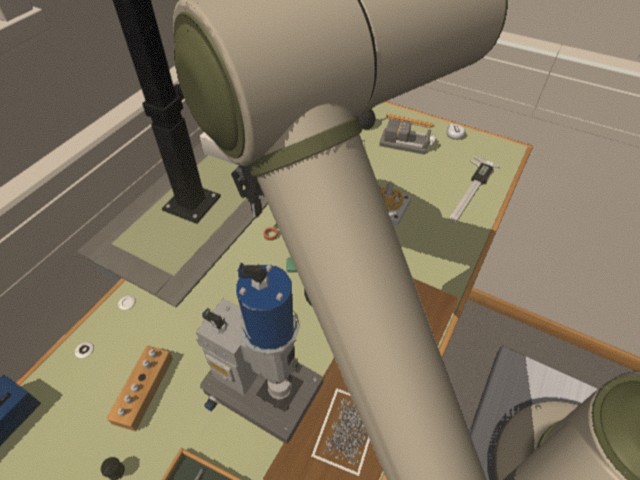

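View pics/t15.png

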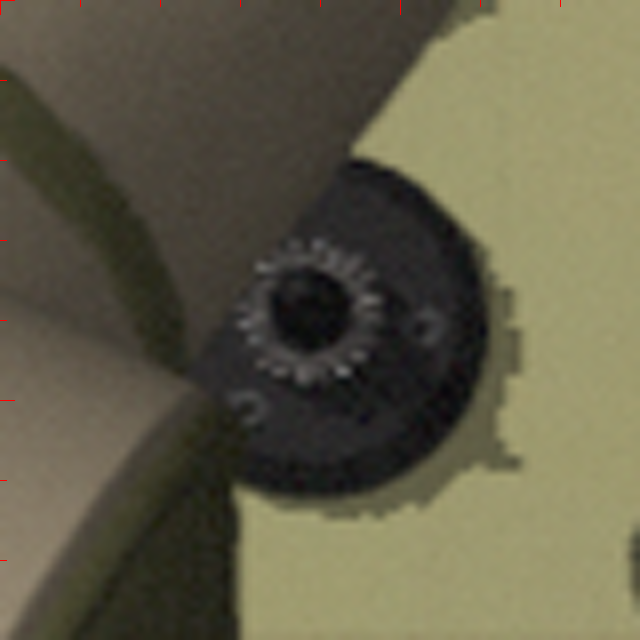

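Request:
drive_tool([
  [1,0,-13,0,0,0,0.5],
  [0,0,-12,0,0,0,0.5],
  [0,0,-8,0,0,0,0.5],
  [0,0,-5,0,0,0,0.5],
  [0,0,0,0,0,0,0.5],
])

```text
time_s: 19.48
tool_pos: [0.6201, -0.1701, -0.0253]
tcp_rot: [-0.001, 0.709, 0.706, -0.0]
contact_force: [-0.0, 0.7, -0.8]
grip_width: 0.497
```

Request:
drive_tool([
  [0,0,-3,0,0,0,0.5],
  [0,0,0,0,0,0,0.45],
  [0,0,0,0,0,0,0.35],
])

```text
time_s: 19.73
tool_pos: [0.6211, -0.1705, -0.0263]
tcp_rot: [0.0, 0.709, 0.706, 0.0]
contact_force: [0.1, 1.5, 0.3]
grip_width: 0.353
```

Request:
drive_tool([
  [0,0,0,0,0,0,0.25],
  [0,0,0,0,0,0,0.2],
  [0,0,0,0,0,0,0.2],
  [0,0,0,0,0,0,0.2],
])

```text
time_s: 20.07
tool_pos: [0.6212, -0.1705, -0.0261]
tcp_rot: [0.0, 0.709, 0.706, 0.0]
contact_force: [-0.1, 0.4, 3.5]
grip_width: 0.316
```

```bash
python3 - <<'E'
from h import *
st()
im=ctrl.get_image("scene"); crop(im,230,170,80,70,8,"s16.png")
E
```

```text
t 20.07 tcp [ 621.2 -170.5  -26.1] F [-0.1  0.4  3.5] M [0.03 0.07 0.01] grip 0.316 yaxis deg -0.2 z [ 0.001 -0.    -1.   ]
```

View pics/s16.png

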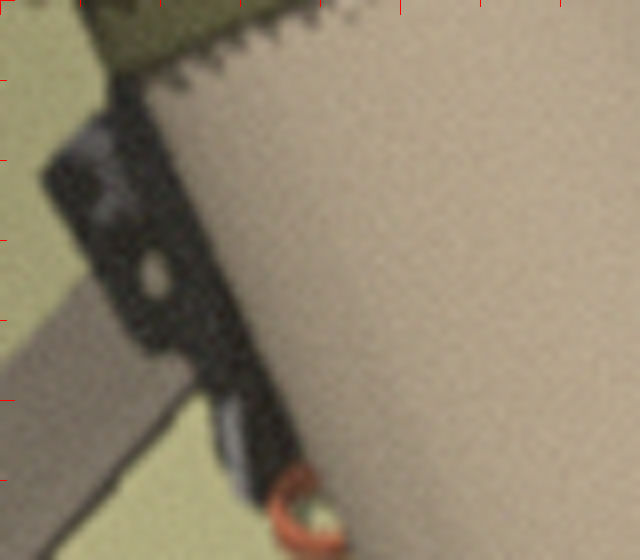

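Request:
drive_tool([
  [0,0,4,0,0,0,0.1],
  [0,0,16,0,0,0,0.1],
  [0,0,30,0,0,0,0.1],
  [0,0,35,0,0,0,0.1],
  [-20,8,15,0,0,0,0.1],
  [-30,12,0,0,0,0,0.1],
  [-30,12,0,0,0,0,0.1],
  [-30,12,0,0,0,0,0.1],
])

```text
time_s: 20.78
tool_pos: [0.5095, -0.1258, 0.0736]
tcp_rot: [0.0, 0.709, 0.706, 0.0]
contact_force: [0.2, -0.8, -0.7]
grip_width: 0.322
```

Request:
drive_tool([
  [-30,12,0,0,0,0,0.1],
  [-20,8,0,0,0,0,0.1],
  [0,0,0,0,0,0,0.1],
  [0,0,0,0,0,0,0.1],
])

```text
time_s: 21.12
tool_pos: [0.4607, -0.1063, 0.0739]
tcp_rot: [0.0, 0.709, 0.706, 0.0]
contact_force: [-0.0, 0.4, -0.4]
grip_width: 0.328
```

```bash
python3 - <<'E'
from h import *
st()
im=ctrl.get_image("scene"); crop(im,280,210,90,70,8,"s17.png")
E
```

```text
t 21.12 tcp [ 460.7 -106.3   73.9] F [-0.   0.4 -0.4] M [-0.02  0.02 -0.04] grip 0.328 yaxis deg -0.2 z [ 0.001 -0.    -1.   ]
```

View pics/s17.png

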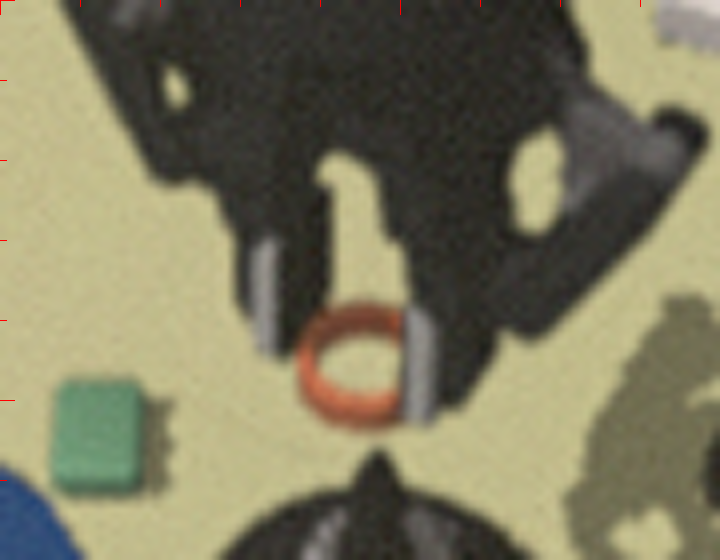

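Request:
drive_tool([
  [-3,1,0,0,0,0,0.1],
  [-2,1,-8,0,0,0,0.1],
  [0,0,-8,0,0,0,0.1],
  [0,0,-8,0,0,0,0.1],
  [0,0,-4,0,0,0,0.1],
  [0,0,0,0,0,0,0.1],
])

```text
time_s: 21.67
tool_pos: [0.4555, -0.1042, 0.0441]
tcp_rot: [-0.001, 0.709, 0.706, -0.0]
contact_force: [0.4, -0.7, -0.1]
grip_width: 0.319
```

Request:
drive_tool([
  [0,0,-4,0,0,0,0.1],
  [0,0,-4,0,0,0,0.1],
  [0,0,-4,0,0,0,0.1],
  [0,0,-4,0,0,0,0.1],
  [0,0,0,0,0,0,0.1],
])

```text
time_s: 22.08
tool_pos: [0.4556, -0.1043, 0.0287]
tcp_rot: [-0.001, 0.709, 0.706, -0.0]
contact_force: [1.0, -0.3, -0.9]
grip_width: 0.32
```

Request:
drive_tool([
  [0,0,-3,0,0,0,0.1],
  [0,0,-3,0,0,0,0.1],
  [0,0,0,0,0,0,0.1],
])

```text
time_s: 22.33
tool_pos: [0.4558, -0.1043, 0.023]
tcp_rot: [-0.0, 0.709, 0.706, -0.0]
contact_force: [0.1, -0.0, -1.2]
grip_width: 0.319
```

Request:
drive_tool([
  [0,0,-2,0,0,0,0.1],
  [0,0,-2,0,0,0,0.1],
  [0,0,0,0,0,0,0.1],
])

```text
time_s: 22.58
tool_pos: [0.4558, -0.1044, 0.0192]
tcp_rot: [-0.0, 0.709, 0.706, -0.0]
contact_force: [-0.7, 0.1, -0.5]
grip_width: 0.323
```

```bash
python3 - <<'E'
from h import *
st()
im=ctrl.get_image("scene"); crop(im,280,210,90,70,8,"s18.png")
E
```

```text
t 22.58 tcp [ 455.8 -104.4   19.2] F [-0.7  0.1 -0.5] M [-0.01 -0.    0.02] grip 0.323 yaxis deg -0.2 z [-0.  0. -1.]
```

View pics/s18.png

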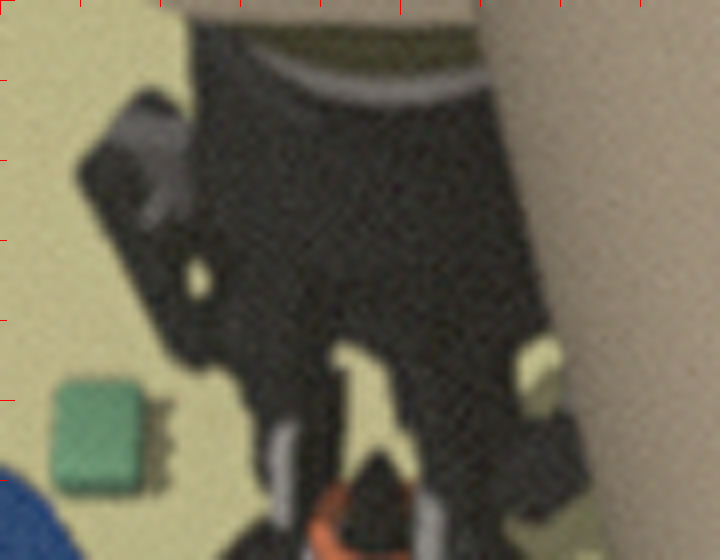

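Request:
drive_tool([
  [0,0,-2,0,0,0,0.1],
  [0,0,-1,0,0,0,0.1],
  [0,0,0,0,0,0,0.1],
])

```text
time_s: 22.88
tool_pos: [0.4559, -0.1044, 0.0162]
tcp_rot: [-0.0, 0.709, 0.706, -0.0]
contact_force: [0.6, 0.1, -0.2]
grip_width: 0.324
```

Request:
drive_tool([
  [0,0,-1,0,0,0,0.1],
  [0,0,0,0,0,0,0.1],
])

```text
time_s: 23.05
tool_pos: [0.4559, -0.1044, 0.0153]
tcp_rot: [-0.0, 0.709, 0.706, -0.0]
contact_force: [0.1, 1.0, -0.7]
grip_width: 0.324
```

Request:
drive_tool([
  [0,0,-1,0,0,0,0.1],
  [0,0,0,0,0,0,0.1],
])

```text
time_s: 23.22
tool_pos: [0.4559, -0.1044, 0.0143]
tcp_rot: [-0.0, 0.709, 0.706, -0.0]
contact_force: [0.6, -0.1, -0.8]
grip_width: 0.315
```

Request:
drive_tool([
  [0,0,0,0,0,0,0.45],
  [0,0,0,0,0,0,0.5],
  [0,0,5,0,0,0,0.5],
  [0,0,20,0,0,0,0.5],
  [0,0,30,0,0,0,0.5],
  [5,-15,10,0,0,0,0.5],
  [12,-30,0,0,0,0,0.5],
  [12,-30,0,0,0,0,0.5],
])

```text
time_s: 23.88
tool_pos: [0.4856, -0.18, 0.0811]
tcp_rot: [0.001, 0.708, 0.706, 0.0]
contact_force: [0.5, -0.4, 0.2]
grip_width: 0.5
```

Request:
drive_tool([
  [12,-30,0,0,0,0,0.5],
  [12,-30,0,0,0,0,0.5],
  [12,-30,0,0,0,0,0.5],
  [12,-30,0,0,0,0,0.5],
  [12,-30,0,0,0,0,0.5],
  [12,-30,0,0,0,0,0.5],
  [10,-25,0,0,0,0,0.5],
  [0,0,0,0,0,0,0.5],
])

```text
time_s: 24.55
tool_pos: [0.5675, -0.3889, 0.079]
tcp_rot: [0.001, 0.71, 0.705, -0.0]
contact_force: [1.0, 0.5, -0.2]
grip_width: 0.496
```

```bash
python3 - <<'E'
from h import *
st()
im=ctrl.get_image("top"); cv2.imwrite("pics/t19.png",im[:,:,::-1]); crop(im,250,240,80,80,8,"t19c.png")
E
```

```text
t 24.55 tcp [ 567.5 -388.9   79. ] F [ 1.   0.5 -0.2] M [-0.02  0.    0.08] grip 0.496 yaxis deg -0.4 z [ 0.001 -0.002 -1.   ]
```

View pics/t19.png

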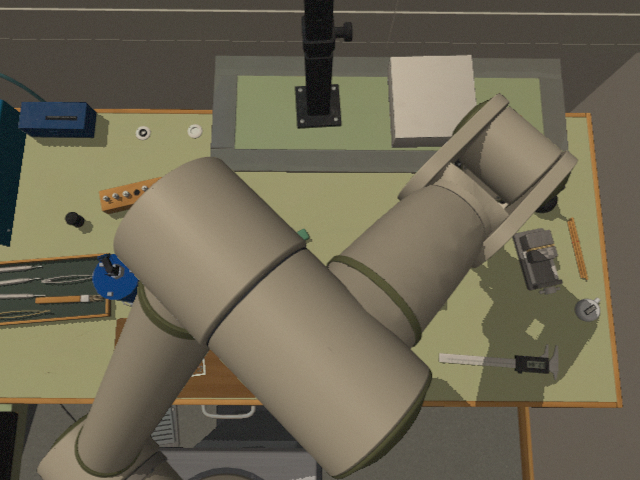

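View pics/t19c.png

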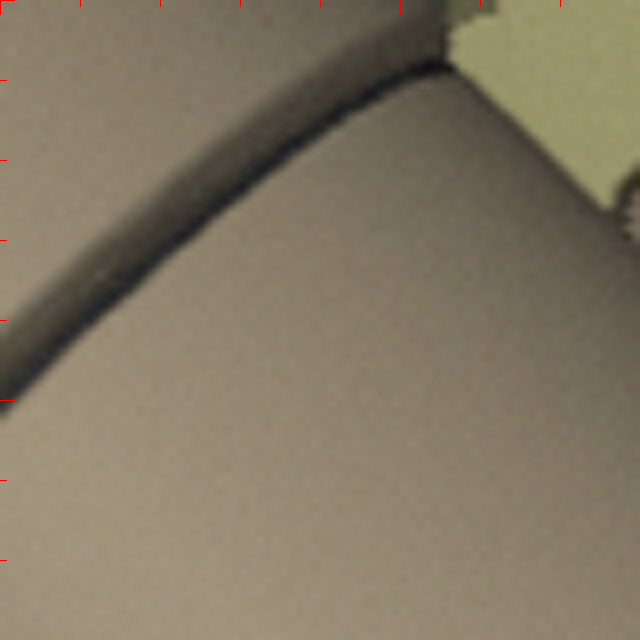

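```bash
python3 - <<'E'
from h import *
im=cv2.imread("pics/top0.png"); g=cv2.cvtColor(im,cv2.COLOR_BGR2GRAY)
c=cv2.resize(g[200:245,420:470],None,fx=8,fy=8,interpolation=cv2.INTER_CUBIC)
for t in (50,60,75):
    m=(c<t).astype(np.uint8); cn=max(cv2.findContours(m,cv2.RETR_EXTERNAL,cv2.CHAIN_APPROX_NONE)[0],key=cv2.contourArea)
    e=cv2.fitEllipse(cv2.convexHull(cn)); M=cv2.moments(cn)
    u,v=(e[0][0]+.5)/8-.5+420,(e[0][1]+.5)/8-.5+200
    print(t,u,v,np.array(e[1])/8,(M["m10"]/M["m00"]+.5)/8-.5+420,(M["m01"]/M["m00"]+.5)/8-.5+200,"world",np.round(pix2w("top",u,v,.008)*1000,1))
cv2.imwrite("pics/kw.png",cv2.convertScaleAbs(c,alpha=3.5))
E
```

```text
50 442.6162586212158 221.70041847229004 [29.61687851 32.09943771] 442.5923070487498 221.69440397724378 world [ 572.3 -401.1    8. ]
60 442.58181953430176 221.7949390411377 [30.25865173 32.40706635] 442.59458987229175 221.77083686313546 world [ 572.1 -401.1    8. ]
75 442.67323875427246 221.84487342834473 [30.9556179 33.0484581] 442.60742004320343 221.88666615032486 world [ 572.  -401.2    8. ]
```

View pics/kw.png

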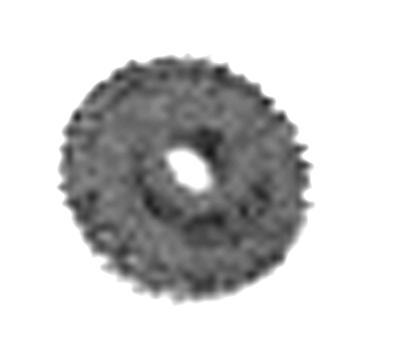

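Request:
drive_tool([
  [3,-6,-20,0,0,0,0.5],
  [1.5,-6,-20,0,0,0,0.5],
  [0,0,-20,0,0,0,0.5],
  [0,0,-15,0,0,0,0.5],
  [0,0,-10,0,0,0,0.5],
  [0,0,-7,0,0,0,0.5],
  [0,0,0,0,0,0,0.5],
  [0,0,0,0,0,0,0.5],
])

```text
time_s: 25.27
tool_pos: [0.5717, -0.3963, -0.0119]
tcp_rot: [0.0, 0.708, 0.706, 0.0]
contact_force: [-0.1, 0.3, 1.0]
grip_width: 0.503
```

Request:
drive_tool([
  [0,0,-2,0,0,0,0.5],
  [0,0,-2,0,0,0,0.5],
  [0,0,0,0,0,0,0.5],
])

```text
time_s: 25.52
tool_pos: [0.5715, -0.3965, -0.0163]
tcp_rot: [0.0, 0.709, 0.706, -0.0]
contact_force: [0.1, -0.1, -0.0]
grip_width: 0.505
```

Request:
drive_tool([
  [0.5,-3,0,0,0,0,0.5],
  [0,-1.5,-1,0,0,0,0.4],
  [0,0,-1,0,0,0,0.3],
  [0,0,0,0,0,0,0.2],
  [0,0,0,0,0,0,0.2],
  [0,0,0,0,0,0,0.2],
])

```text
time_s: 26.02
tool_pos: [0.5723, -0.4018, -0.0174]
tcp_rot: [0.001, 0.709, 0.706, -0.0]
contact_force: [-0.4, -0.2, 5.8]
grip_width: 0.316
```

```bash
python3 - <<'E'
from h import *
st();print(np.round(ctrl.get_state()['joint_pos'],3))
im=ctrl.get_image("scene"); crop(im,310,130,80,70,8,"s20.png")
E
```

```text
t 26.02 tcp [ 572.3 -401.8  -17.4] F [-0.4 -0.2  5.8] M [-0.12  0.17 -0.09] grip 0.316 yaxis deg -0.3 z [ 0.001 -0.002 -1.   ]
[-0.781  0.831  1.1   -0.     1.209 -0.776]
```

View pics/s20.png

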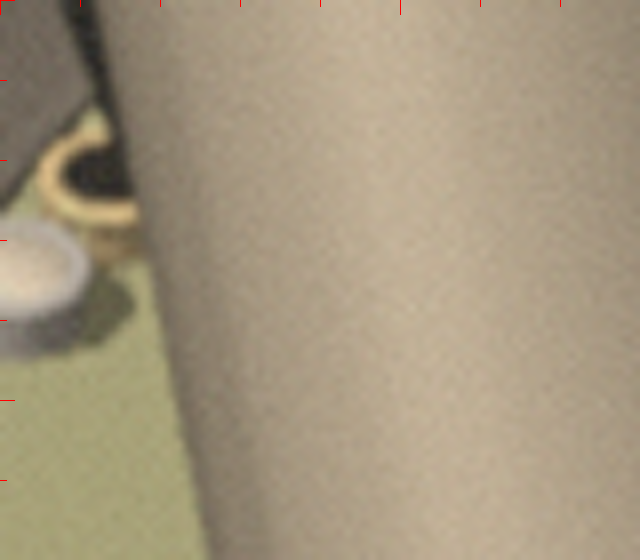

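Request:
drive_tool([
  [0,0,4,0,0,0,0.1],
  [0,0,16,0,0,0,0.1],
  [0,0,30,0,0,0,0.1],
  [0,0,30,0,0,0,0.1],
  [-6,15,16,0,0,0,0.1],
  [-12,30,0,0,0,0,0.1],
  [-12,30,0,0,0,0,0.1],
  [-12,30,0,0,0,0,0.1],
], squeeze=40)

```text
time_s: 26.73
tool_pos: [0.529, -0.2947, 0.0774]
tcp_rot: [-0.0, 0.709, 0.705, 0.0]
contact_force: [1.6, 0.0, -2.1]
grip_width: 0.315
```

Request:
drive_tool([
  [-12,30,0,0,0,0,0.1],
  [-12,30,0,0,0,0,0.1],
  [-12,30,0,0,0,0,0.1],
  [-12,30,0,0,0,0,0.1],
  [-10,25,0,0,0,0,0.1],
  [-6,15,0,0,0,0,0.1],
  [0,0,0,0,0,0,0.1],
  [0,0,0,0,0,0,0.1],
])

```text
time_s: 27.4
tool_pos: [0.466, -0.1357, 0.0777]
tcp_rot: [0.0, 0.708, 0.706, -0.0]
contact_force: [-0.0, -0.9, -0.8]
grip_width: 0.314
```

```bash
python3 - <<'E'
from h import *
st();print(np.round(ctrl.get_state()['joint_pos'],3))
im=ctrl.get_image("scene"); crop(im,270,200,90,70,8,"s21.png")
E
```

```text
t 27.40 tcp [ 466.  -135.7   77.7] F [-0.  -0.9 -0.8] M [-0.03 -0.04  0.02] grip 0.314 yaxis deg -0.2 z [ 0. -0. -1.]
[-0.528  0.403  1.661 -0.     1.078 -0.525]
```

View pics/s21.png

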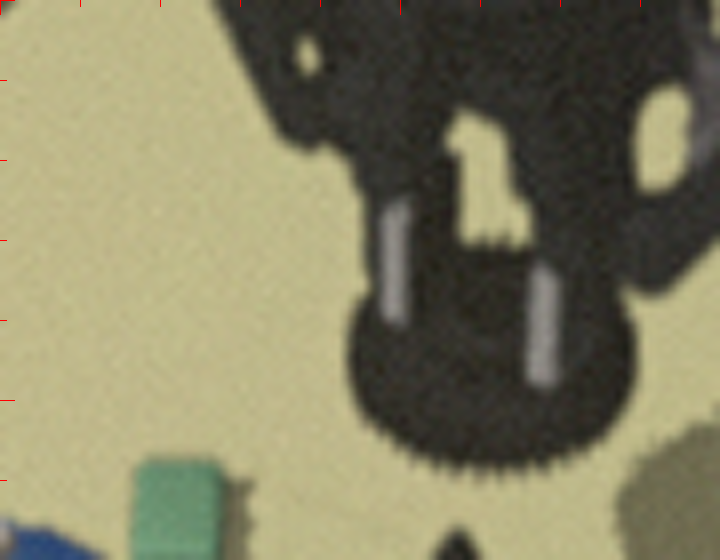

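Black wheel held level. Bringing it over the shaft.

Request:
drive_tool([
  [-5,15,0,0,0,0,0.1],
  [-4,12,0,0,0,0,0.1],
  [-1,4,0,0,0,0,0.1],
  [0,0,0,0,0,0,0.1],
  [0,0,0,0,0,0,0.1],
])

```text
time_s: 27.87
tool_pos: [0.4562, -0.1049, 0.0775]
tcp_rot: [0.0, 0.708, 0.706, 0.0]
contact_force: [-0.3, -0.3, -2.1]
grip_width: 0.306
```

```bash
python3 - <<'E'
from h import *
st()
im=ctrl.get_image("scene"); crop(im,280,210,90,70,8,"s22.png")
E
```

```text
t 27.87 tcp [ 456.2 -104.9   77.5] F [-0.3 -0.3 -2.1] M [ 0.02 -0.01  0.01] grip 0.306 yaxis deg -0.2 z [ 0. -0. -1.]
```

View pics/s22.png

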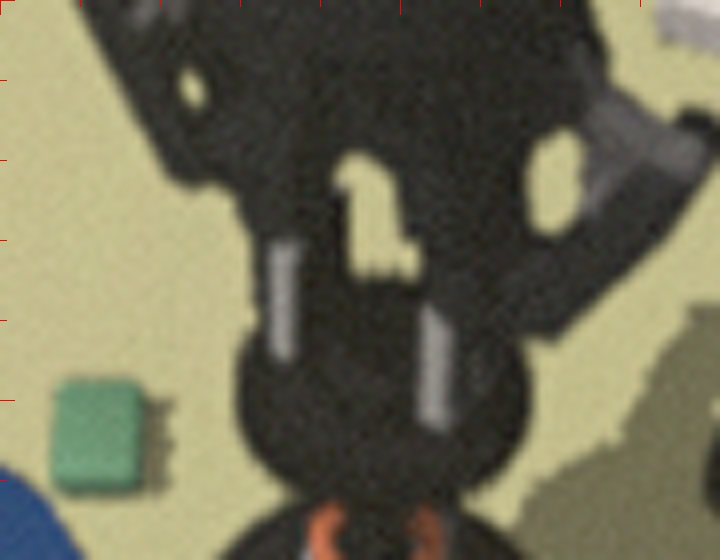

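Request:
drive_tool([
  [-0.5,0,-8,0,0,0,0.1],
  [0,0,-6,0,0,0,0.1],
  [0,0,-4,0,0,0,0.1],
  [0,0,0,0,0,0,0.1],
])

```text
time_s: 28.25
tool_pos: [0.4549, -0.1048, 0.0582]
tcp_rot: [-0.001, 0.709, 0.706, -0.0]
contact_force: [-0.0, -0.1, -1.6]
grip_width: 0.314
```

Request:
drive_tool([
  [0,0,-2,0,0,0,0.1],
  [0,0,-2,0,0,0,0.1],
  [0,0,0,0,0,0,0.1],
])

```text
time_s: 28.5
tool_pos: [0.4554, -0.1049, 0.0552]
tcp_rot: [-0.0, 0.709, 0.706, -0.0]
contact_force: [-0.4, -0.5, -1.0]
grip_width: 0.313
```

Request:
drive_tool([
  [0,0,-2,0,0,0,0.1],
  [0,0,-2,0,0,0,0.1],
  [0,0,0,0,0,0,0.1],
])

```text
time_s: 28.75
tool_pos: [0.4553, -0.1048, 0.0511]
tcp_rot: [-0.0, 0.709, 0.706, -0.0]
contact_force: [0.4, -0.7, -1.1]
grip_width: 0.313
```

Request:
drive_tool([
  [0,0,-2,0,0,0,0.1],
  [0,0,-1,0,0,0,0.1],
  [0,0,0,0,0,0,0.1],
])

```text
time_s: 29.0
tool_pos: [0.4553, -0.1049, 0.0482]
tcp_rot: [-0.0, 0.709, 0.706, -0.0]
contact_force: [0.7, -0.0, -0.9]
grip_width: 0.313
```

Request:
drive_tool([
  [0,0,-2,0,0,0,0.1],
  [0,0,-2,0,0,0,0.1],
  [0,0,0,0,0,0,0.1],
])

```text
time_s: 29.25
tool_pos: [0.4553, -0.1049, 0.0441]
tcp_rot: [-0.0, 0.709, 0.706, -0.0]
contact_force: [0.2, 1.3, -1.7]
grip_width: 0.314
```

Request:
drive_tool([
  [0,0,-2,0,0,0,0.1],
  [0,0,-2,0,0,0,0.1],
  [0,0,-2,0,0,0,0.1],
  [0,0,0,0,0,0,0.1],
])

```text
time_s: 29.58
tool_pos: [0.4553, -0.1049, 0.0381]
tcp_rot: [-0.0, 0.709, 0.706, -0.0]
contact_force: [1.1, 0.1, -2.3]
grip_width: 0.312
```

Request:
drive_tool([
  [0,0,-2,0,0,0,0.1],
  [0,0,-2,0,0,0,0.1],
  [0,0,0,0,0,0,0.1],
])

```text
time_s: 29.83
tool_pos: [0.4553, -0.1049, 0.0341]
tcp_rot: [-0.0, 0.709, 0.706, -0.0]
contact_force: [-0.2, -0.3, -1.1]
grip_width: 0.31
```

Request:
drive_tool([
  [0,0,-1,0,0,0,0.1],
  [0,0,0,0,0,0,0.1],
])

```text
time_s: 30.0
tool_pos: [0.4554, -0.1049, 0.0333]
tcp_rot: [-0.0, 0.709, 0.706, -0.0]
contact_force: [0.2, 0.2, -1.6]
grip_width: 0.312
```

```bash
python3 - <<'E'
from h import *
st()
im=ctrl.get_image("scene"); crop(im,270,220,110,90,7,"s23.png")
E
```

```text
t 30.00 tcp [ 455.4 -104.9   33.3] F [ 0.2  0.2 -1.6] M [-0.02  0.04 -0.04] grip 0.312 yaxis deg -0.2 z [-0.  0. -1.]
```

View pics/s23.png

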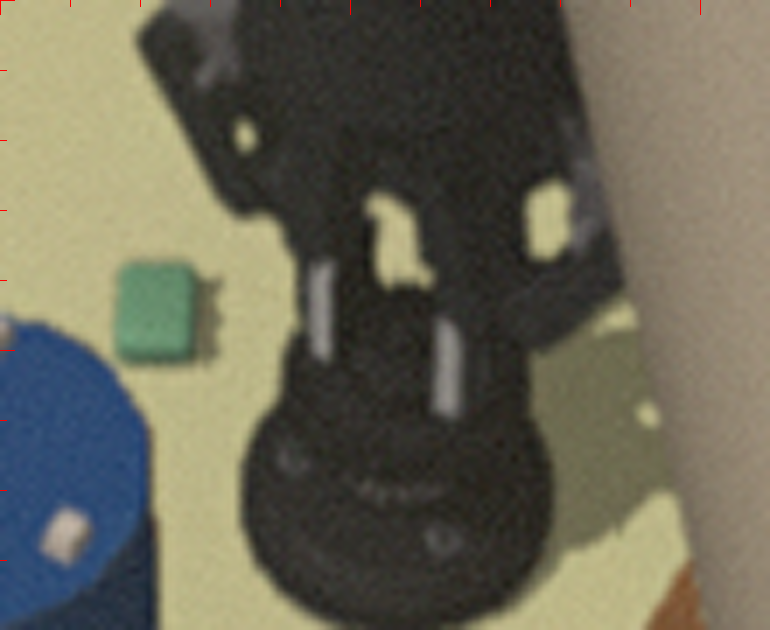

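Request:
drive_tool([
  [0,0,-1,0,0,0,0.1],
  [0,0,0,0,0,0,0.1],
])

```text
time_s: 30.22
tool_pos: [0.4556, -0.105, 0.0326]
tcp_rot: [0.0, 0.709, 0.706, 0.0]
contact_force: [-0.9, 0.2, 0.1]
grip_width: 0.311
```

```bash
python3 - <<'E'
from h import *
im=cv2.imread("pics/top0.png")
def fit(u0,v0,w,h,z):
    c=cv2.resize(im[v0:v0+h,u0:u0+w],None,fx=8,fy=8,interpolation=cv2.INTER_CUBIC)
    hsv=cv2.cvtColor(c,cv2.COLOR_BGR2HSV); m=((hsv[...,1]>110)).astype(np.uint8)
    m=cv2.morphologyEx(m,cv2.MORPH_OPEN,np.ones((5,5)))
    cn=max(cv2.findContours(m,cv2.RETR_EXTERNAL,cv2.CHAIN_APPROX_NONE)[0],key=cv2.contourArea)
    e=cv2.fitEllipse(cv2.convexHull(cn)); u,v=(e[0][0]+.5)/8-.5+u0,(e[0][1]+.5)/8-.5+v0
    cv2.drawContours(c,[cn],-1,(0,0,255),1); cv2.ellipse(c,e,(255,0,0),1)
    cv2.imwrite("pics/fit%d.png"%u0,c)
    print(u,v,np.array(e[1])/8,np.round(pix2w("top",u,v,z)*1000,1))
fit(247,197,32,32,.010); fit(310,185,30,26,.008); fit(335,250,45,45,.008)
E
```

```text
262.96199226379395 212.32810878753662 [16.11800766 16.77841377] [587.5 -51.3  10. ]
324.00377464294434 196.92528343200684 [15.06061935 15.20982456] [ 620.3 -170.     8. ]
355.5150318145752 270.81072998046875 [32.04500961 32.81314087] [ 474.6 -231.     8. ]
```

View pics/fit247.png

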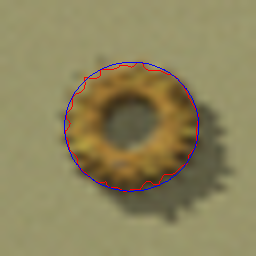

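Request:
drive_tool([
  [0,0,0,0,0,0,0.45],
  [0,0,0,0,0,0,0.5],
  [0,0,5,0,0,0,0.55],
  [0,0,20,0,0,0,0.55],
  [0,0,25,0,0,0,0.55],
  [20,8,0,0,0,0,0.55],
  [25,10,0,0,0,0,0.55],
  [25,10,0,0,0,0,0.55],
], squeeze=30)

```text
time_s: 30.88
tool_pos: [0.5265, -0.0767, 0.0835]
tcp_rot: [0.001, 0.709, 0.705, 0.0]
contact_force: [-0.6, -0.2, 0.7]
grip_width: 0.551
```

Request:
drive_tool([
  [25,10,0,0,0,0,0.55],
  [22,9,-10,0,0,0,0.55],
  [15,6,-15,0,0,0,0.55],
  [0,0,-20,0,0,0,0.55],
  [0,0,-15,0,0,0,0.55],
  [0,0,0,0,0,0,0.55],
  [0,0,0,0,0,0,0.55],
])

```text
time_s: 31.47
tool_pos: [0.5873, -0.0519, 0.0225]
tcp_rot: [-0.0, 0.709, 0.706, -0.0]
contact_force: [0.0, -0.3, 0.9]
grip_width: 0.552
```

```bash
python3 - <<'E'
from h import *
st()
im=ctrl.get_image("scene"); cv2.imwrite("pics/s24.png",im[:,:,::-1])
im=ctrl.get_image("top"); cv2.imwrite("pics/t24.png",im[:,:,::-1])
E
```

```text
t 31.47 tcp [587.3 -51.9  22.5] F [ 0.  -0.3  0.9] M [ 0.01 -0.02 -0.03] grip 0.552 yaxis deg -0.2 z [-0.001  0.    -1.   ]
```

View pics/s24.png

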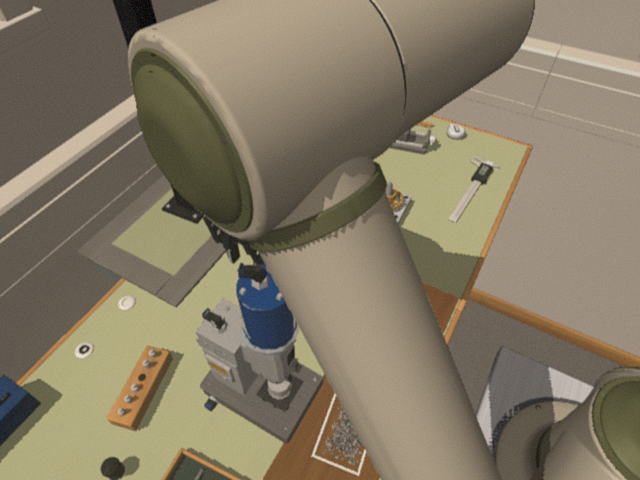

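View pics/t24.png

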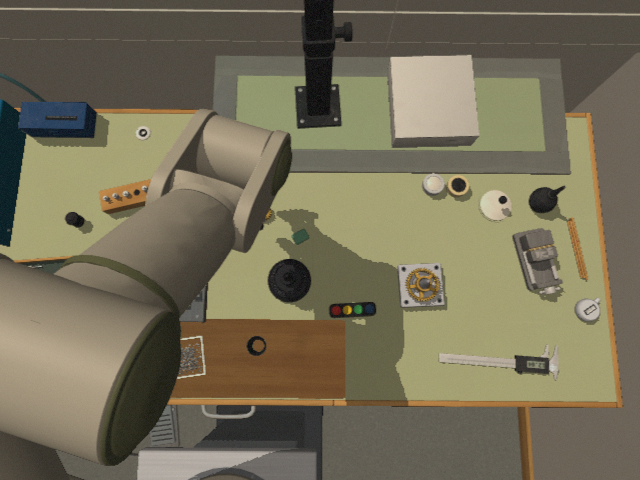

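Request:
drive_tool([
  [0,0,-12,0,0,0,0.55],
  [0,0,-12,0,0,0,0.55],
  [0,0,-8,0,0,0,0.55],
  [0,0,0,0,0,0,0.55],
])

```text
time_s: 31.9
tool_pos: [0.587, -0.0519, -0.01]
tcp_rot: [-0.001, 0.709, 0.706, -0.0]
contact_force: [-1.1, 0.5, -1.0]
grip_width: 0.551
```

Request:
drive_tool([
  [0,0,-8,0,0,0,0.55],
  [0,0,-6,0,0,0,0.5],
  [0,0,-3,0,0,0,0.5],
  [0,0,0,0,0,0,0.5],
])

```text
time_s: 32.23
tool_pos: [0.5872, -0.0519, -0.0271]
tcp_rot: [-0.0, 0.709, 0.706, -0.0]
contact_force: [0.5, 0.1, 0.6]
grip_width: 0.501
```

Request:
drive_tool([
  [0,0,0,0,0,0,0.4],
  [0,0,0,0,0,0,0.3],
  [0,0,0,0,0,0,0.25],
  [0,0,0,0,0,0,0.25],
  [0,0,0,0,0,0,0.25],
])

```text
time_s: 32.65
tool_pos: [0.5877, -0.052, -0.0262]
tcp_rot: [0.0, 0.709, 0.706, 0.0]
contact_force: [-0.8, 0.0, 3.0]
grip_width: 0.366
```

```bash
python3 - <<'E'
from h import *
st();print(np.round(ctrl.get_state()['joint_pos'],3))
im=ctrl.get_image("scene"); crop(im,200,200,110,90,7,"s25.png")
im=ctrl.get_image("top"); crop(im,220,180,110,90,7,"t25.png")
E
```

```text
t 32.65 tcp [587.7 -52.  -26.2] F [-0.8  0.   3. ] M [ 0.01  0.06 -0.05] grip 0.366 yaxis deg -0.2 z [ 0.001 -0.    -1.   ]
[-0.289  0.692  1.465 -0.     0.984 -0.285]
```

View pics/s25.png

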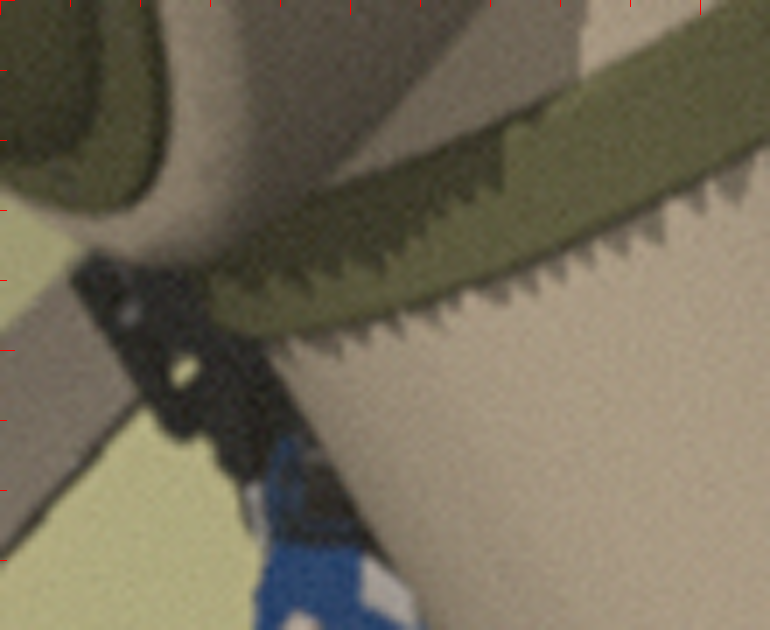

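View pics/t25.png

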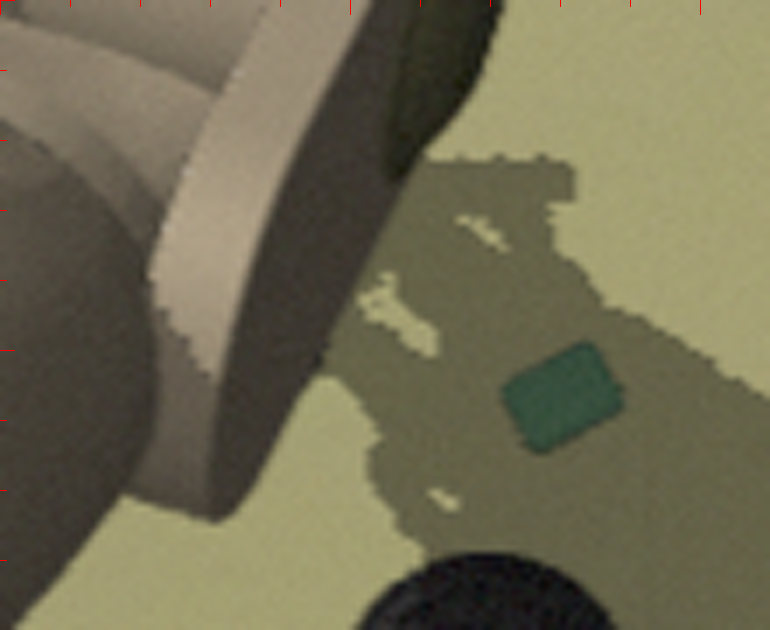

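Request:
drive_tool([
  [0,0,4,0,0,0,0.1],
  [0,0,16,0,0,0,0.1],
  [0,0,30,0,0,0,0.1],
  [0,0,30,0,0,0,0.1],
  [-7,-15,20,0,0,0,0.1],
  [-14,-30,0,0,0,0,0.1],
  [-14,-30,0,0,0,0,0.1],
  [-14,-30,0,0,0,0,0.1],
])

```text
time_s: 33.42
tool_pos: [0.5377, -0.1577, 0.0739]
tcp_rot: [0.0, 0.708, 0.706, 0.0]
contact_force: [-0.3, 0.2, -0.5]
grip_width: 0.365
```

Request:
drive_tool([
  [-14,-30,0,0,0,0,0.1],
  [-14,-30,0,0,0,0,0.1],
  [-14,-30,0,0,0,0,0.1],
  [-14,-30,0,0,0,0,0.1],
  [-14,-30,0,0,0,0,0.1],
  [-10,-22,0,0,0,0,0.1],
  [0,0,0,0,0,0,0.1],
  [0,0,0,0,0,0,0.1],
])

```text
time_s: 34.08
tool_pos: [0.4578, -0.3297, 0.0733]
tcp_rot: [-0.0, 0.709, 0.705, 0.0]
contact_force: [-0.4, 0.2, -0.3]
grip_width: 0.361
```

```bash
python3 - <<'E'
from h import *
st();print(np.round(ctrl.get_state()['joint_pos'],3))
im=ctrl.get_image("scene"); cv2.imwrite("pics/s26.png",im[:,:,::-1])
E
```

```text
t 34.08 tcp [ 457.8 -329.7   73.3] F [-0.4  0.2 -0.3] M [ 0.03 -0.    0.02] grip 0.361 yaxis deg -0.4 z [-0.     0.001 -1.   ]
[-0.834  0.525  1.447  0.     1.171 -0.828]
```

View pics/s26.png

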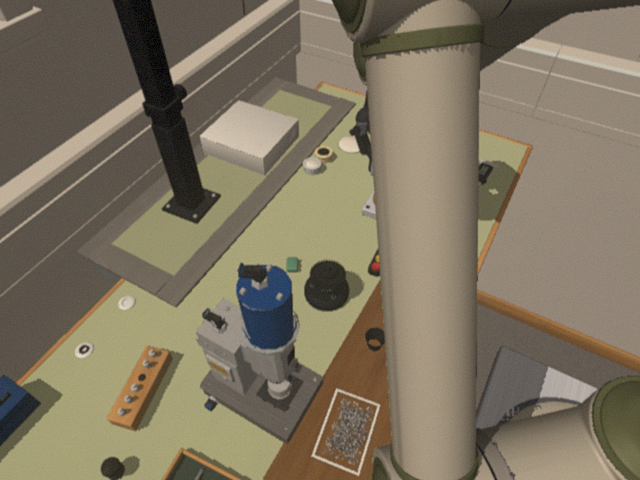

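Request:
drive_tool([
  [-4,-10,0,0,0,0,0.1],
  [-4,-10,0,0,0,0,0.1],
  [-2,-3.5,0,0,0,0,0.1],
  [0,0,-6,0,0,0,0.1],
  [0,0,-6,0,0,0,0.1],
  [0,0,-5,0,0,0,0.1],
  [0,0,0,0,0,0,0.1],
  [0,0,0,0,0,0,0.1],
])

```text
time_s: 34.8
tool_pos: [0.4484, -0.352, 0.0559]
tcp_rot: [-0.001, 0.708, 0.706, 0.0]
contact_force: [0.5, 0.9, 0.1]
grip_width: 0.367
```

Request:
drive_tool([
  [-0.3,-1,-3,0,0,0,0.1],
  [0,0,-2,0,0,0,0.1],
  [0,0,-2,0,0,0,0.1],
  [0,0,0,0,0,0,0.1],
])

```text
time_s: 35.13
tool_pos: [0.448, -0.3532, 0.049]
tcp_rot: [-0.0, 0.709, 0.706, 0.0]
contact_force: [-0.1, -0.6, -0.9]
grip_width: 0.363
```

Request:
drive_tool([
  [0,0,-2,0,0,0,0.1],
  [0,0,-2,0,0,0,0.1],
  [0,0,0,0,0,0,0.1],
])

```text
time_s: 35.38
tool_pos: [0.448, -0.3533, 0.0451]
tcp_rot: [-0.0, 0.709, 0.706, 0.0]
contact_force: [0.5, 0.7, -0.6]
grip_width: 0.366
```

Request:
drive_tool([
  [0,0,-1.5,0,0,0,0.1],
  [0,0,-1.5,0,0,0,0.1],
  [0,0,0,0,0,0,0.1],
])

```text
time_s: 35.63
tool_pos: [0.4481, -0.3534, 0.0422]
tcp_rot: [-0.0, 0.709, 0.706, 0.0]
contact_force: [-0.2, 0.6, 0.2]
grip_width: 0.362
```

Request:
drive_tool([
  [0,0,-1.5,0,0,0,0.1],
  [0,0,-1.5,0,0,0,0.1],
  [0,0,0,0,0,0,0.1],
])

```text
time_s: 35.88
tool_pos: [0.448, -0.3533, 0.0391]
tcp_rot: [-0.0, 0.709, 0.706, 0.0]
contact_force: [1.5, -0.0, -0.9]
grip_width: 0.366
```

Request:
drive_tool([
  [0,0,-2,0,0,0,0.1],
  [0,0,-2,0,0,0,0.1],
  [0,0,-2,0,0,0,0.1],
  [0,0,0,0,0,0,0.1],
])

```text
time_s: 36.22
tool_pos: [0.448, -0.3532, 0.033]
tcp_rot: [-0.0, 0.709, 0.706, 0.0]
contact_force: [-0.8, 0.2, -1.1]
grip_width: 0.364
```

Request:
drive_tool([
  [0,0,-2,0,0,0,0.1],
  [0,0,-2,0,0,0,0.1],
  [0,0,-2,0,0,0,0.1],
  [0,0,0,0,0,0,0.1],
])

```text
time_s: 36.55
tool_pos: [0.448, -0.3532, 0.027]
tcp_rot: [-0.0, 0.709, 0.706, 0.0]
contact_force: [0.1, 0.4, -0.3]
grip_width: 0.368
```

Request:
drive_tool([
  [0,0,-1.5,0,0,0,0.1],
  [0,0,-1,0,0,0,0.1],
  [0,0,0,0,0,0,0.1],
])

```text
time_s: 36.8
tool_pos: [0.4481, -0.3534, 0.0247]
tcp_rot: [-0.0, 0.709, 0.706, 0.0]
contact_force: [-0.1, -0.4, -1.3]
grip_width: 0.368
```

Now the last millimetre, then release and retreat back toward the start area.

Request:
drive_tool([
  [0,0,-1,0,0,0,0.1],
  [0,0,0,0,0,0,0.1],
])

```text
time_s: 36.97
tool_pos: [0.4482, -0.3535, 0.0239]
tcp_rot: [0.0, 0.709, 0.706, -0.0]
contact_force: [-0.1, 1.0, -0.2]
grip_width: 0.363
```

Request:
drive_tool([
  [0,0,0,0,0,0,0.45],
  [0,0,0,0,0,0,0.55],
  [0,0,5,0,0,0,0.6],
  [0,0,20,0,0,0,0.6],
  [0,0,30,0,0,0,0.6],
  [0,0,35,0,0,0,0.6],
  [-20,-20,20,0,0,0,0.6],
  [-30,-25,0,0,0,0,0.6],
])

```text
time_s: 37.63
tool_pos: [0.4005, -0.3994, 0.1393]
tcp_rot: [0.005, 0.707, 0.707, -0.001]
contact_force: [-0.1, -1.0, -1.1]
grip_width: 0.602
```

Request:
drive_tool([
  [-30,-25,0,0,0,0,0.6],
  [-30,-25,0,0,0,0,0.6],
  [-30,-25,0,0,0,0,0.6],
  [-30,-25,0,0,0,0,0.6],
  [-30,-25,0,0,0,0,0.6],
  [-30,-25,0,0,0,0,0.6],
  [-30,-25,0,0,0,0,0.6],
  [0,0,0,0,0,0,0.6],
])

```text
time_s: 38.3
tool_pos: [0.1828, -0.5773, 0.134]
tcp_rot: [0.0, 0.711, 0.704, -0.001]
contact_force: [0.6, 0.1, -1.4]
grip_width: 0.601
```

```bash
python3 - <<'E'
from h import *
st()
im=ctrl.get_image("top"); cv2.imwrite("pics/t27.png",im[:,:,::-1]); crop(im,260,250,90,70,8,"t27a.png"); crop(im,385,250,80,70,8,"t27b.png")
im=ctrl.get_image("scene"); cv2.imwrite("pics/s27.png",im[:,:,::-1]); crop(im,290,240,80,70,8,"s27a.png"); crop(im,345,155,80,70,8,"s27b.png")
E
```

```text
t 38.30 tcp [ 182.8 -577.3  134. ] F [ 0.6  0.1 -1.4] M [0.05 0.01 0.01] grip 0.601 yaxis deg -0.6 z [-0.001 -0.002 -1.   ]
```

View pics/t27.png

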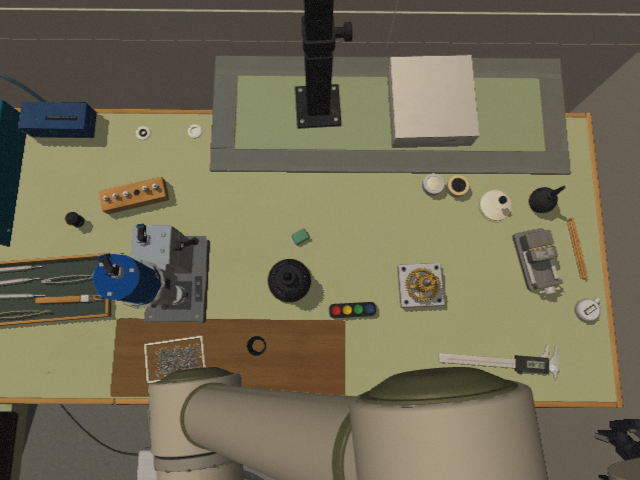

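View pics/t27a.png

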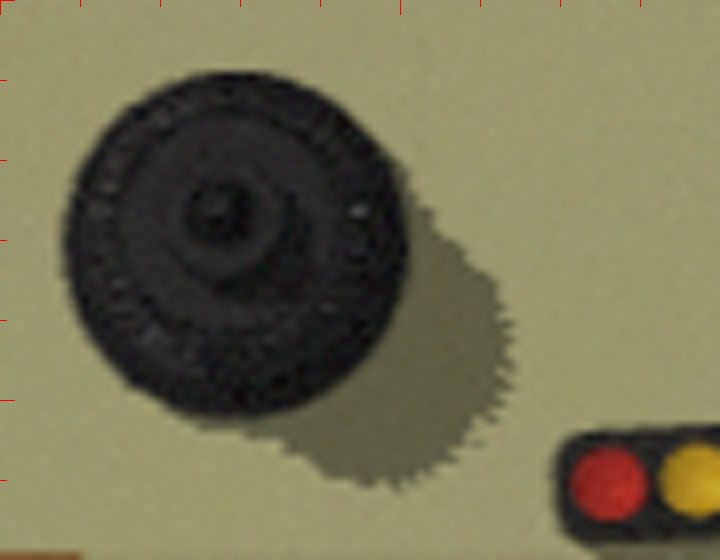

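View pics/t27b.png

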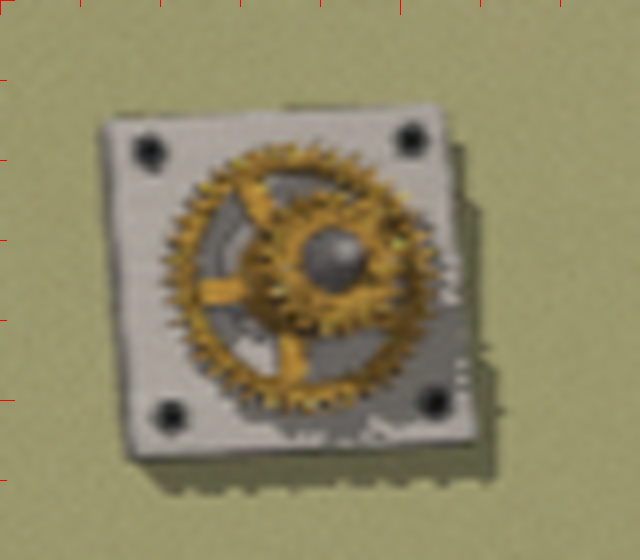

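View pics/s27a.png

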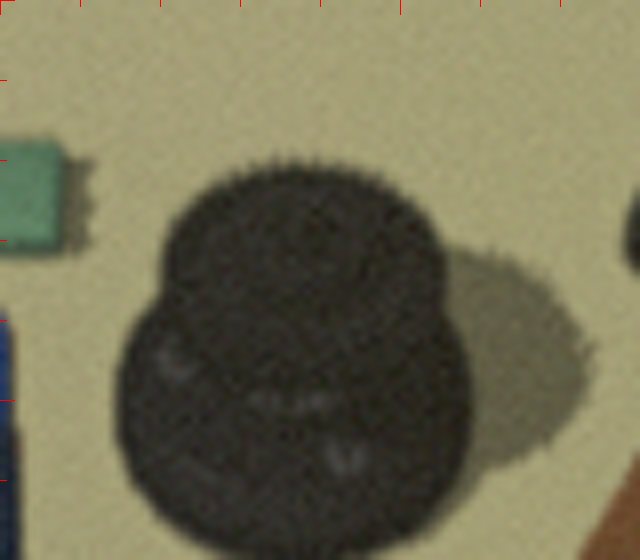

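View pics/s27b.png

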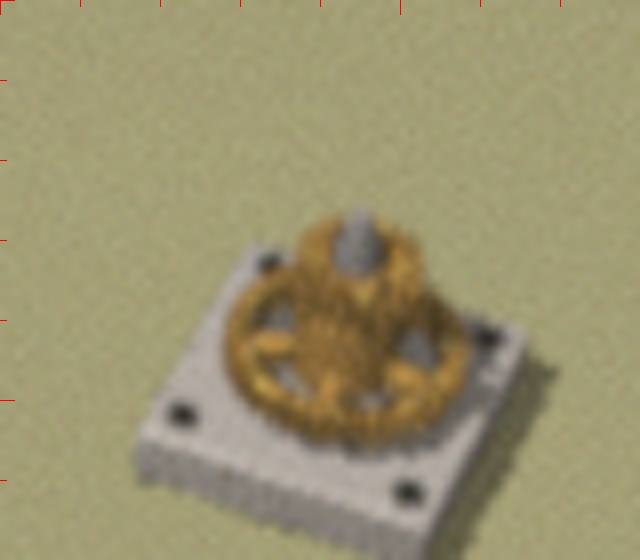

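```bash
python3 - <<'E'
from est import *
C["bright"]=[(31.5,36),(31.5,26),(16.5,64),(2.5,78),(6,64)]
C["black"]=[(41,20),(31.5,60),(31.5,50),(14,72),(2.5,78)]
E2={"bright":np.array([.4482,-.3527]),"black":np.array([.456,-.1045])}
for n,f,w in(("scene","pics/s27.png",[(290,235,80,75),(345,155,80,70)]),("top","pics/t27.png",[(260,250,60,60),(395,250,60,60)])):
    im=cv2.imread(f)[:,:,::-1]
    for i,(u,v,a,b) in enumerate(w): overlay(n,im,E2,u,v,a,b,8,f"ov_{n}{i}.png",E2)
a=[cv2.imread(f"pics/ov_scene{i}.png") for i in(0,1)]; 
cv2.imwrite("pics/ovs.png",cv2.resize(np.hstack([a[0][:560,:],a[1][:560,:]]),None,fx=.62,fy=.62,interpolation=cv2.INTER_AREA))
a=[cv2.imread(f"pics/ov_top{i}.png") for i in(0,1)]; cv2.imwrite("pics/ovt.png",cv2.resize(np.hstack(a),None,fx=.8,fy=.8,interpolation=cv2.INTER_AREA))
E
```

```text
(no output)
```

View pics/ovs.png

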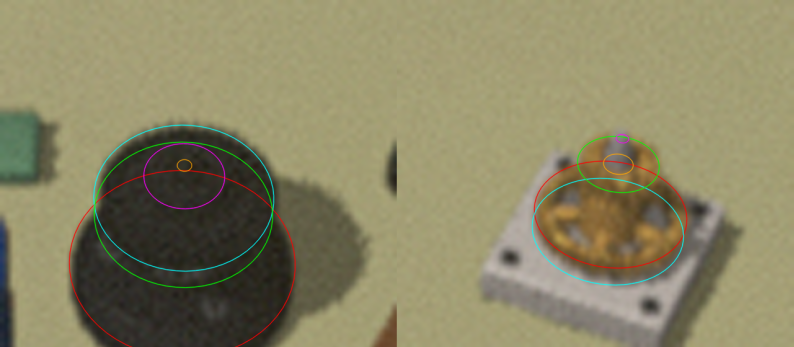

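View pics/ovt.png

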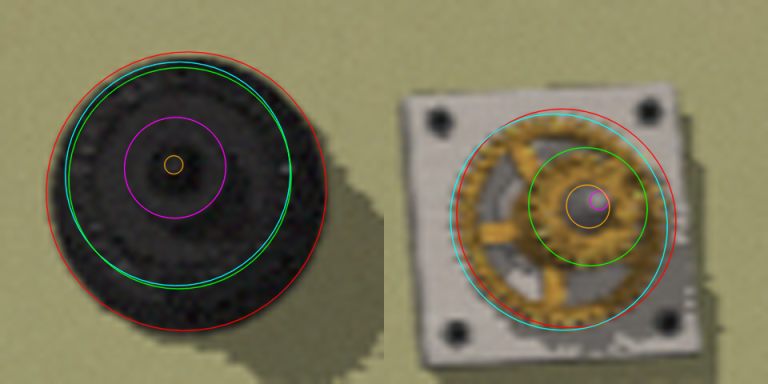

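```bash
python3 - <<'E'
from h import *
st(); print(np.round(ctrl.get_state()["qvel"],3)); print(ctrl.close_job())
E
```

```text
t 38.40 tcp [ 186.9 -574.   134. ] F [-0.1  0.5 -0.1] M [-0.03 -0.05  0.06] grip 0.598 yaxis deg -0.4 z [ 0.  0. -1.]
[ 0.047 -0.018  0.024  0.006 -0.004  0.007]
the job is handed in; nothing more can be done
None
```

I stacked both shafts as asked and handed the job in at 38.4 s of the 122 s. The bright shaft has the brass wheel with the brass pinion on top. The black shaft has the steel pinion, then the copper sleeve, then the black wheel.

**Checks that agreed:**
- No part touched its shaft sideways on the way down, and each went to within about 1 mm of its expected seat height before release.
- The brass wheel pressed at its expected seat (about 26 mm), and the black wheel's weight came off the gripper at about 50 mm. The steel pinion, sleeve and brass pinion were let go within about 1 mm of their seats without clear contact, so they dropped the rest.
- The final pictures, with outlines of the expected heights drawn over them, show both stacks level and centred, no loose parts left on the bench, and the arm well clear. Each overlay is only good to a couple of millimetres.

**Checks that disagreed or were incomplete:**
- **Finger length:** the fingers end about 27–32 mm short of the reported tool point. My first close on the brass wheel's hub therefore missed above it. A cautious probe on the hub top (about 25 N) found the offset, and I worked from measured contact heights after that.
- **Scene camera:** its picture sits 1–2 pixels off relative to the top camera.
- **Sleeve and steel pinion:** in the final pictures the black wheel hides the sleeve completely and most of the steel pinion. The seated steel pinion was seen from above before the sleeve went on. The seated sleeve was never seen after release; its seating is inferred from the black wheel settling at the right height.

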